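Shut down the sensor bench and stow the fragile modules

TASK

First switch the bench supply off, then pull the sliding tray all the way out from under the shelf, and lay every sensor module on the bench flat in the compartment of its own colour with its brass plug towards the black stripe, and the brush bristles down in its long compartment. The modules are fragile: hold and touch them gently, with a grip of about 5 and never over 10 newtons. When all are in, push the tray fully back in, let go, and leave the tape roll and the little pot where they are.

Things in the scene. Friction and masses are not known exactly. Their poses are not given: they have to be found in the camera images.
- psu_switch (a joint): Toggle switch of the white bench power supply: red ball (radius 13) on a steel lever 80 long. 0 = ON, leaning 29 degrees towards the supply's front (its -x side, nearest the robot); 1.0 = OFF, leaning as far away; it stays where it is left (stops at 0 and 1.0; it starts near 0). The hinge runs along the supply's y axis, 82 above the table and 60 before the supply's centre.
- psu_switch_tip (a point): Centre of the switch's red ball (radius 13 mm). In ON it is 98 mm before the supply's centre and 152 mm above the table.
- psu: White bench power supply, fixed, 200 x 110 x 60 mm (x, y, z), origin at the centre of its underside, front at -x. On its top is the switch's grey block, 70 x 50 x 25.
- riser: Low grey bench shelf, fixed, 220 (x) x 250 (y) x 68 high, origin at the centre of its underside on the table, open at the front (-x side). The sliding tray lives under it; the inside is 60 mm high.
- tray (a joint): Black sliding tray under the shelf: 0 = fully in, 0.165 = fully out (m; it slides along the shelf's -x); starts almost in. About 2 N moves it. Tray 130 (x) x 222 (y), floor 12 above the table, all its walls and dividers 12 high above that floor, 4 and 6 thick.
- tray_handle (a point): Top centre (54 mm above the table) of the tray's upright aluminium pull tab, 12 (x) x 36 (y) x 46 high, whose centre is 45 mm before the tray's front wall; a low bar 14 wide, 17 above the table, joins it to the tray.
- brush: Wooden bench brush, 150 (x) x 24 (y), 38 high, about 70 g, lying bristles down; origin at the centre of its underside, z up. Grip: a bar on top, 70 x 14, from 18 to 38 above the underside.
- slot_brush (a point): Centre of the floor of the brush's long compartment (grey felt floor) at the front of the tray; x axis along its length, z up. Inside 214 (x) x 34 (y).
- mod_red: Fragile sensor module: grey base 62 x 30 x 16 with a red glass-topped sensor block on it, 26 (x) x 14 (y), from 16 to 38 above the underside, centred over the origin: the part to grip, lightly. A brass plug (diameter 12) sticks out 8 mm at the +x end; overall 70 x 30 x 38, about 60 g. Origin: centre of the underside (middle of the 70 mm length), z up. May be absent.
- slot_red (a point): Centre of the floor of the compartment with the red floor, inside 82 (x) x 38 (y); its x axis points along its length to the end with the black stripe, z up. It lies along the tray's travel (right part of the tray).
- mod_yellow: Fragile sensor module: grey base 62 x 30 x 16 with a yellow glass-topped sensor block on it, 26 (x) x 14 (y), from 16 to 38 above the underside, centred over the origin: the part to grip, lightly. A brass plug (diameter 12) sticks out 8 mm at the +x end; overall 70 x 30 x 38, about 60 g. Origin: centre of the underside (middle of the 70 mm length), z up. May be absent.
- slot_yellow (a point): Centre of the floor of the compartment with the yellow floor, inside 82 (x) x 38 (y); its x axis points along its length to the end with the black stripe, z up. It lies along the tray's travel (right part of the tray).
- mod_blue: Fragile sensor module: grey base 62 x 30 x 16 with a blue glass-topped sensor block on it, 26 (x) x 14 (y), from 16 to 38 above the underside, centred over the origin: the part to grip, lightly. A brass plug (diameter 12) sticks out 8 mm at the +x end; overall 70 x 30 x 38, about 60 g. Origin: centre of the underside (middle of the 70 mm length), z up. May be absent.
- slot_blue (a point): Centre of the floor of the compartment with the blue floor, inside 82 (x) x 38 (y); its x axis points along its length to the end with the black stripe, z up. It lies along the tray's travel (right part of the tray).
- mod_green: Fragile sensor module: grey base 62 x 30 x 16 with a green glass-topped sensor block on it, 26 (x) x 14 (y), from 16 to 38 above the underside, centred over the origin: the part to grip, lightly. A brass plug (diameter 12) sticks out 8 mm at the +x end; overall 70 x 30 x 38, about 60 g. Origin: centre of the underside (middle of the 70 mm length), z up. May be absent.
- slot_green (a point): Centre of the floor of the compartment with the green floor, inside 82 (x) x 38 (y); its x axis points along its length to the end with the black stripe, z up. It lies across the tray (left half, nearer the front).
- mod_white: Fragile sensor module: grey base 62 x 30 x 16 with a white glass-topped sensor block on it, 26 (x) x 14 (y), from 16 to 38 above the underside, centred over the origin: the part to grip, lightly. A brass plug (diameter 12) sticks out 8 mm at the +x end; overall 70 x 30 x 38, about 60 g. Origin: centre of the underside (middle of the 70 mm length), z up. May be absent.
- slot_white (a point): Centre of the floor of the compartment with the white floor, inside 82 (x) x 38 (y); its x axis points along its length to the end with the black stripe, z up. It lies across the tray (left half, at the back).
- tape: Roll of blue tape lying flat, radius 45, 18 high; bystander. Origin: its underside's centre.
- pot: Small aluminium pot, radius 13, 28 high, among the modules; bystander. Origin: its underside's centre.
Not all that is in view belongs to the job. Leave any orange or pink look-alike of the mod_white alone. Leave any pink look-alike of the mod_red alone.

How it is judged:
By the outcome, as a careful person would: the job done as asked, in the order asked, and still so for the second after the job is handed in, with the robot touching nothing.
Of mod_red, mod_yellow, mod_blue, mod_green, mod_white only 3 to 5 are there at a start; the rules pass over those that are not, and their reading is None.
At some moment in a run one of mod_red, mod_yellow, mod_blue, mod_green, mod_white, brush may be knocked a few centimetres aside while the robot is not near it.
Once in a run the grip may slacken for a moment while it holds something.
It also fails if it takes over 210 s, if anything falls off the work surface, if the arm or the gripper's body presses on something with over 40 N, if the wrist force passes 120 N, or if a joint passes its speed limit or range.

ROBOT

A 7-joint arm with a two-finger parallel gripper is mounted at the origin on the work surface. World frame = base frame: x ahead of the robot, y to its left, z up, the work surface at z = 0. Lengths are in m, angles in rad, forces in N, time in s.
With the tool pointing down it reaches from about 0.4 to 0.85 m from the base axis. Payload 6.9 kg.
Tool frame: the origin (TCP) lies at the very end of the fingers, on their centre line; the grasp point (between the pads) lies 19 mm behind it; z points along the fingers, y is the line along which they close (so a half turn about z gives the same grasp; the last joint's range is limited). The gripper opens to 85 mm and grips with 20 to 120 N. Pads are 22 mm wide; open, the fingers measure 114 mm over their backs; the gripper's body (76 mm by 85 mm) begins 54 mm behind the grasp point. The pads swing forward as they close: fully open they stand 13 mm farther back than shut.
Start: joints at [1.446, 0.507, -0.238, 1.5, 0.126, 1.149, -0.155], TCP at [0.142, -0.609, 0.231] pointing down, gripper open.
Joint ranges: [-3.08, 3.08], [-0.24, 2.05], [-1.43, 1.35], [0, 2.5], [-1.52, 4.66], [0.17, 1.96], [-2.89, 2.89]. Speed limits (rad/s): [2.39, 2.39, 3.14, 3.14, 3.14, 3.14, 3.14].

INTERFACE

Orientations are given as a unit quaternion [w, x, y, z].
In Python, from plant import env gives the robot as it stands. The module is installed in compiled form; this text tells all that it offers.
- The arm moves only by the tool servo_tool, never from a script. Its argument "increments" is a list of rows, each a list of 7 numbers: the finger opening in m, from 0 to 0.0854, then the shift along the tool's x, y, z in m, then the turn, a rotation vector about the tool's x, y, z in degrees. In form: [[hand, x, y, z, rx, ry, rz], ...]. A call has exactly 8 rows; each row is the pose to reach, as a shift and turn from the pose commanded when the call began, along the tool's axes at that moment; what a row does not reach only later rows make up. A row lasts 1/10 s, in which the tool goes at most 50 mm and 8.59 degrees, less where a joint would pass 70% of its speed; a pose out of reach is approached as far as the arm can. A call with a gripper value outside its range is refused whole. The fingers move at their own pace and stop on an object; "squeeze" is the grip in N (left out, the last holds). Time passes only in rows, so rows that repeat a pose let the fingers close, or fill a call up. It gives the time, the measured TCP pose, the force, the opening and the grip force at its end, in the units of the state.
- env.state(): the state, without advancing time (a new reading comes with each control period).
- env.capture(name): name is "scene" or "top"; returns a dict with "color" (384x512x3 uint8, red, green, blue), "depth" (384x512 float32, m along the optical axis (not along the pixel's ray), 0 where there is no reading), "vfov" (degrees; the focal length in pixels is half the picture's height over the tangent of half this angle, whatever the lens; pixels are square), "cx", "cy" (the principal point, pixels), "R" (3x3) and "t" (3): a world point X has camera coordinates R X + t. Camera axes: x right, y down, z forward; pixel columns grow to the right and rows downward; lengths in m; the calibration is good to about 2 mm. A picture is of the moment at which its call begins.
- env.finish_job(): hands the job in; it is judged then, once.
The state is a dict: "time": time; "joint_pos": joint angles; "joint_velocities": joint speeds; "effort": joint torques, N m; "eef_pos": TCP position; "tool_rot": TCP orientation; "wrist_force": force on the tool from outside, world axes, zero at the start; "wrist_torque": the same for the moment, N m; "width": finger opening in m; "grip_force": force on a finger pad.
Only numpy, scipy, OpenCV 4.12 (cv2) and the standard library are available. Lean on these libraries where they do the work, as an engineer would, in place of code of your own. Each camera call takes 0.05 s, during which the arm holds its last target. There are 200 camera calls.

## Working session

There is one attempt and no reset: what is moved stays moved. The work goes in short steps, Python scripts to look and compute and a tool call to move; the robot and the scene stay as the last step left them, time stands still between calls to the robot, and variables do not carry over. Pictures are saved under pics/ and viewed, at most 14 in all, crops included, and the job is handed in when it is done.

Besides the shell and the picture viewer there is one more tool, called after "Call:" as name([rows], argument=value, ...), one row to a line, values as JSON. servo_tool: Moves the arm, as the interface text tells. Its arguments: {"type":"object","properties":{"increments":{"type":"array","items":{"type":"array","items":{"type":"number"}}},"squeeze":{"type":"number"}},"required":["increments"]}

```bash
mkdir -p pics
cat > h.py <<'E'
import numpy as np, cv2
from scipy.spatial.transform import Rotation as Ro
from plant import env
def cap(n):
    c=env.capture(n); c['f']=c['color'].shape[0]/2/np.tan(np.radians(c['vfov'])/2); return c
def cloud(c):
    d=c['depth']; v,u=np.indices(d.shape)
    P=np.stack([(u-c['cx'])*d/c['f'],(v-c['cy'])*d/c['f'],d],-1)
    return (P-np.array(c['t']))@np.array(c['R'])   # R^T (P-t)
def save(c,n,crop=None,s=1):
    im=c['color'][:,:,::-1]
    if crop: u0,v0,u1,v1=crop; im=im[v0:v1,u0:u1]
    cv2.imwrite('pics/'+n,cv2.resize(im,None,fx=s,fy=s,interpolation=cv2.INTER_CUBIC))
def proj(c,X):
    p=np.array(c['R'])@np.array(X)+np.array(c['t']); return c['cx']+c['f']*p[0]/p[2],c['cy']+c['f']*p[1]/p[2]
E
python3 - <<'E'
from h import *
for n in('scene','top'):
    c=cap(n); save(c,n+'0.png',s=1.55); R=np.array(c['R']);print(n,c['vfov'],c['cx'],c['cy'],-R.T@np.array(c['t']),R.round(3).tolist(),(c['depth']>0).mean())
s=env.state(); print({k:np.round(v,4).tolist() for k,v in s.items()})
E
```

```text
scene 54.92251957744242 252.820878216953 191.0218075511711 [1.43349836 0.43421548 0.73548107] [[-0.49, 0.871, -0.017], [0.48, 0.254, -0.839], [-0.727, -0.42, -0.543]] 0.99566650390625
top 42.60085445809571 250.96237738704664 191.86834751200183 [ 0.32739444 -0.05969923  1.41845853] [[-0.028, -0.999, -0.022], [-0.98, 0.032, -0.194], [0.195, 0.016, -0.981]] 0.9961344401041666
{'time': 0.1, 'joint_pos': [1.4465, 0.5083, -0.2375, 1.501, 0.1257, 1.1489, -0.1548], 'joint_velocities': [-0.0009, -0.0025, -0.0022, -0.0021, -0.0001, -0.001, 0.0003], 'effort': [-0.0049, -62.1836, -2.1949, -25.0208, 0.0124, 0.0078, -0.0], 'eef_pos': [0.1422, -0.6081, 0.2305], 'tool_rot': [-0.0008, 0.9934, 0.1147, -0.0001], 'wrist_force': [-0.1772, -0.8921, -0.6372], 'wrist_torque': [-0.0318, -0.0013, 0.0014], 'grip_force': 0.0, 'width': 0.0853}
```

View pics/scene0.png

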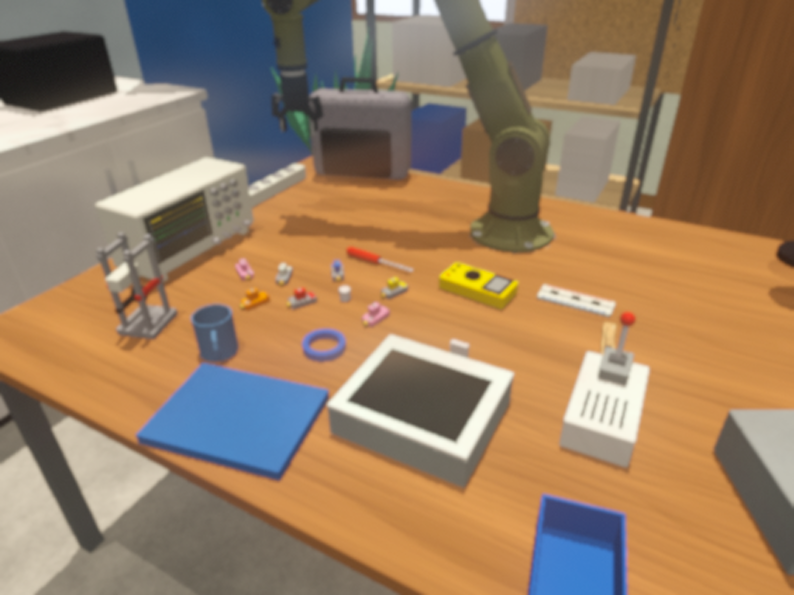

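View pics/top0.png

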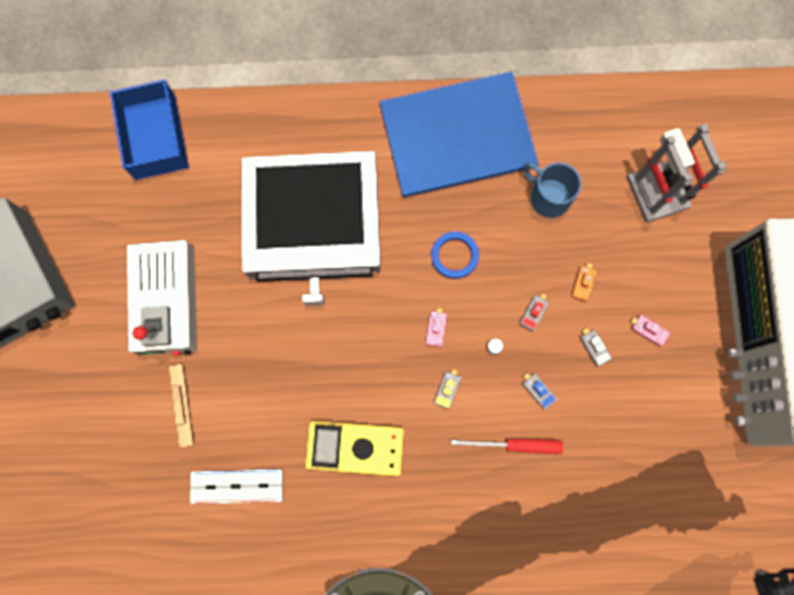

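The top picture shows these module candidates, as top0.png pixels:
- Red (534,312)
- Yellow (448,388)
- Blue (538,390)
- White (596,347)
- Look-alikes to leave alone: orange (584,282), pink (437,328), pink (650,330)
- No green module in view

The other items:
- Brush (180,405)
- PSU switch ball (140,332)
- Tray tab (313,290)
- Pot (495,346)
- Tape (455,254)

Next I'll take a close crop to check the choice and measure everything.

```bash
cat >> h.py <<'E'
def comps(c,lo=0.008,hi=0.06,box=(0.2,0.75,-0.65,0.45),amin=25):
    P=cloud(c); z=P[...,2]
    m=((c['depth']>0)&(z>lo)&(z<hi)&(P[...,0]>box[0])&(P[...,0]<box[1])&(P[...,1]>box[2])&(P[...,1]<box[3])).astype(np.uint8)
    n,l,st,ce=cv2.connectedComponentsWithStats(m,connectivity=4)
    return P,[(l==i) for i in range(1,n) if st[i,4]>=amin]
def atz(c,u,v,z):
    R=np.array(c['R']);o=-R.T@np.array(c['t']); r=R.T@np.array([(u-c['cx'])/c['f'],(v-c['cy'])/c['f'],1]); return o+r*(z-o[2])/r[2]
E
python3 - <<'E'
from h import *
c=cap('top'); save(c,'crop1.png',(265,160,445,265),4.4)
for n in('top','scene'):
    c=cap(n) if n=='scene' else c
    P,ms=comps(c)
    hsv=cv2.cvtColor(c['color'],cv2.COLOR_RGB2HSV)
    print(n,'table z',np.round(np.percentile(P[...,2][(P[...,0]>0.3)&(P[...,0]<0.6)&(P[...,1]>-.5)&(P[...,1]<0.3)],[10,30,50]),4))
    for m in ms:
        q=P[m]; v,u=np.nonzero(m); w,V=np.linalg.eigh(np.cov(q[:,:2].T)); a=V[:,1]
        e=(q[:,:2]-q[:,:2].mean(0))@a
        print(m.sum(),'px',(u.mean()*1.55).round(),(v.mean()*1.55).round(),'ctr',q.mean(0).round(4),'z95',np.percentile(q[:,2],97).round(4),'ang',np.degrees(np.arctan2(a[1],a[0])).round(1),'L',np.ptp(e).round(3),'sd',np.sqrt(w).round(4),'rgb',np.median(c['color'][m],0))
E
```

```text
top table z [-0.0033 -0.0009  0.0009]
29 px 651.0 217.0 ctr [ 0.7458 -0.5393  0.0153] z95 0.0218 ang 98.5 L 0.034 sd [0.0025 0.0095] rgb [155. 146. 141.]
385 px 454.0 253.0 ctr [ 0.6863 -0.1616  0.0176] z95 0.024 ang 159.5 L 0.09 sd [0.027  0.0281] rgb [ 78. 127. 216.]
27 px 168.0 245.0 ctr [0.7101 0.3693 0.0578] z95 0.0597 ang 83.8 L 0.031 sd [0.0036 0.0099] rgb [252. 253. 251.]
615 px 180.0 311.0 ctr [0.5879 0.348  0.0408] z95 0.0597 ang 166.4 L 0.219 sd [0.0242 0.0654] rgb [143. 130. 119.]
32 px 149.0 255.0 ctr [0.6924 0.4035 0.0573] z95 0.0596 ang -154.0 L 0.042 sd [0.0043 0.0124] rgb [252. 253. 250.]
233 px 583.0 282.0 ctr [ 0.6233 -0.3999  0.0208] z95 0.0411 ang 161.6 L 0.069 sd [0.0084 0.0187] rgb [244. 172.  87.]
624 px 312.0 277.0 ctr [0.6482 0.1058 0.0207] z95 0.0555 ang 90.7 L 0.22 sd [0.0208 0.0568] rgb [138.  127.  124.5]
26 px 147.0 295.0 ctr [0.6164 0.4059 0.058 ] z95 0.0598 ang 167.8 L 0.028 sd [0.0038 0.0085] rgb [251. 252. 251.]
239 px 533.0 311.0 ctr [ 0.5701 -0.3039  0.0208] z95 0.0433 ang 148.4 L 0.071 sd [0.0085 0.0191] rgb [204. 138. 126.]
234 px 435.0 327.0 ct
[... 2252 characters left out ...]
297.0 ctr [ 0.5782 -0.3038  0.0194] z95 0.0373 ang 144.8 L 0.066 sd [0.0078 0.0169] rgb [173.  119.  100.5]
137 px 374.0 314.0 ctr [ 0.5561 -0.1192  0.0197] z95 0.0376 ang 161.2 L 0.073 sd [0.0069 0.0174] rgb [212. 144. 149.]
2379 px 603.0 409.0 ctr [0.6471 0.3874 0.0494] z95 0.0598 ang -172.9 L 0.384 sd [0.0325 0.082 ] rgb [236. 229. 213.]
272 px 323.0 344.0 ctr [ 0.6927 -0.1595  0.0149] z95 0.0187 ang -143.8 L 0.089 sd [0.0261 0.029 ] rgb [118.  120.5 174. ]
110 px 458.0 349.0 ctr [0.6095 0.1057 0.0419] z95 0.0536 ang 93.5 L 0.035 sd [0.0033 0.0109] rgb [189.  170.  153.5]
132 px 502.0 402.0 ctr [0.7029 0.23   0.0351] z95 0.0594 ang -179.1 L 0.096 sd [0.0004 0.0276] rgb [115.5 108.   94. ]
```

View pics/crop1.png

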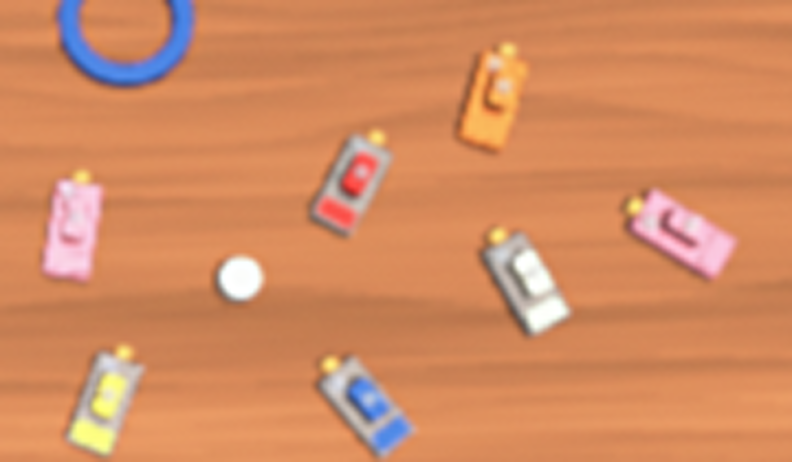

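All four targets check out: grey base, coloured block, plug at the upper end. The orange one and both pink ones have fully coloured bases. Now the fixed parts and finer block-top positions.

```bash
cat > obj.py <<'E'
from h import *
def hue(c):
    h=cv2.cvtColor(c['color'],cv2.COLOR_RGB2HSV).astype(int); return h[...,0],h[...,1],h[...,2]
def modules(cs,near=None):
    for n,c in cs.items():
        P,ms=comps(c,box=(0.3,0.68,-0.6,0.45),amin=60)
        for m in ms:
            q=P[m]
            if np.ptp(q[:,0])>.16: continue
            hi=q[q[:,2]>0.029]
            a=cv2.minAreaRect((q[:,:2]*1e4).astype(np.float32))
            lo=q[(q[:,2]<0.02)]
            w,V=np.linalg.eigh(np.cov(q[:,:2].T)); d=V[:,1]
            print(n,'ctr',q[:,:2].mean(0).round(4),'rectctr',np.round(np.array(a[0])/1e4,4),np.round(np.array(a[1])/10,0),'top',hi.mean(0).round(4) if len(hi) else None,len(hi),'ang',np.degrees(np.arctan2(d[1],d[0])).round(1),np.median(c['color'][m],0))
E
python3 - <<'E'
from obj import *
cs={n:cap(n) for n in('top','scene')}
for n,c in cs.items():
    P=cloud(c); H,S,V=hue(c)
    b=((H<8)|(H>172))&(S>150)&(P[...,2]>.12)&(P[...,2]<.2)
    v,u=np.nonzero(b); print(n,'ball',len(u),u.mean()*1.55,v.mean()*1.55,P[b].mean(0).round(4),'atz.152',atz(c,u.mean(),v.mean(),.152).round(4))
    for nm,z0,box in(('psu',.06,(.48,.8,.25,.5)),('riser',.068,(.65,.98,-.1,.3)),('tab',.054,(.55,.68,.03,.16))):
        m=(abs(P[...,2]-z0)<.006)&(P[...,0]>box[0])&(P[...,0]<box[1])&(P[...,1]>box[2])&(P[...,1]<box[3])
        q=P[m]; r=cv2.minAreaRect((q[:,:2]*1e4).astype(np.float32))
        print(n,nm,m.sum(),'z',np.median(q[:,2]).round(4),'rect',np.round(np.array(r[0])/1e4,4),np.round(np.array(r[1])/10,1),round(r[2],2),'mean',q.mean(0).round(4))
modules(cs)
s=cs['top'];save(s,'crop2.png',(60,70,270,310),2.4)
E
```

```text
top ball 120 441.78875 244.80958333333334 [ 0.6735 -0.1466  0.1445] atz.152 [ 0.6678 -0.1322  0.152 ]
top psu 2051 z 0.0603 rect [0.6172 0.3874] [200.6 111.9] 2.85 mean [0.6298 0.3849 0.0602]
top riser 5892 z 0.0691 rect [0.7668 0.1071] [222.1 250.4] 1.04 mean [0.7631 0.1067 0.069 ]
top tab 54 z 0.0542 rect [0.6326 0.1036] [ 68.8 102.8] 3.05 mean [0.6073 0.1047 0.0539]
scene ball 53 626.9018867924528 318.07169811320756 [0.5405 0.3831 0.1641] atz.152 [0.5217 0.382  0.152 ]
scene psu 1933 z 0.0587 rect [0.618  0.3867] [205.3 110. ] 2.69 mean [0.64   0.3892 0.0587]
scene riser 5418 z 0.0679 rect [0.7664 0.1065] [225.8 250.7] 0.79 mean [0.7799 0.1145 0.0678]
scene tab 38 z 0.0517 rect [0.6062 0.1043] [35.9 14.8] 86.92 mean [0.6078 0.1047 0.0517]
top ctr [ 0.6591 -0.16  ] rectctr [ 0.6609 -0.1594] [38. 88.] top None 0 ang 88.3 [ 80. 127. 218.]
top ctr [ 0.6229 -0.3996] rectctr [ 0.6279 -0.4027] [31. 71.] top [ 0.626  -0.4015  0.0375] 52 ang 161.0 [244. 171.  87.]
top ctr [0.6482 0.1062] rectctr [0.6337 0.1058] [ 72. 221.] top [0.6094 0.106  0.0476] 80 ang 90.7 [136.  125.5 124. ]
top ctr 
[... 1938 characters left out ...]
408 -0.1355] rectctr [ 0.4365 -0.1388] [33. 70.] top [ 0.4399 -0.1372  0.0344] 24 ang 153.6 [179. 150.  97.]
scene ctr [ 0.6319 -0.3989] rectctr [ 0.6321 -0.4   ] [33. 68.] top [ 0.6315 -0.4014  0.0347] 30 ang 156.7 [207. 129.  27.]
scene ctr [ 0.5785 -0.3038] rectctr [ 0.5767 -0.3059] [34. 68.] top [ 0.5773 -0.3058  0.0345] 28 ang 145.8 [171. 119. 100.]
scene ctr [ 0.5561 -0.119 ] rectctr [ 0.5529 -0.1205] [29. 71.] top [ 0.5541 -0.1214  0.0351] 28 ang 160.7 [211. 144. 147.]
scene ctr [ 0.6616 -0.1652] rectctr [ 0.6622 -0.1614] [35. 84.] top None 0 ang 92.5 [118. 121. 174.]
scene ctr [0.6094 0.1056] rectctr [0.608  0.1042] [16. 36.] top [0.6096 0.1052 0.0439] 97 ang 93.7 [188.5 170.  154. ]
```

```bash
cat > plan.py <<'E'
import sys,ast
from h import *
def Rw(y): y=np.radians(y);return np.array([[np.cos(y),np.sin(y),0],[np.sin(y),-np.cos(y),0],[0,0,-1.]])
def plan(wps):
    s=env.state(); p=np.array(s['eef_pos']); q=np.array(s['tool_rot']); R=Ro.from_quat([q[1],q[2],q[3],q[0]]).as_matrix()
    print('t',round(s['time'],2),'p',p.round(4),'yaw',np.degrees(np.arctan2(R[1,0],R[0,0])).round(1),'j',np.round(s['joint_pos'],2),'w',round(s['width'],4),'gf',round(s['grip_force'],1),'F',np.round(s['wrist_force'],1))
    for w in wps:
        R1=Rw(w[3]); d=R.T@(np.array(w[:3])-p); r=np.degrees(Ro.from_matrix(R.T@R1).as_rotvec())
        print(w,'->',d.round(4).tolist(),r.round(1).tolist()); p=np.array(w[:3]);R=R1
if __name__=='__main__': plan(ast.literal_eval(sys.argv[1]) if len(sys.argv)>1 else [])
E
python3 plan.py '[(.45,-.35,.25,3),(.46,.05,.25,3),(.465,.379,.2,3),(.475,.380,.14,3),(.573,.3855,.14,3)]'
```

```text
t 0.3 p [ 0.1423 -0.6084  0.231 ] yaw 13.2 j [ 1.45  0.51 -0.24  1.5   0.13  1.15 -0.15] w 0.0852 gf 0.0 F [-0.4  0.5 -0.1]
(0.45, -0.35, 0.25, 3) -> [0.3585, -0.1816, -0.0189] [-0.0, 0.0, 10.2]
(0.46, 0.05, 0.25, 3) -> [0.0309, -0.3989, 0.0] [0.0, 0.0, 0.0]
(0.465, 0.379, 0.2, 3) -> [0.0222, -0.3283, 0.05] [0.0, 0.0, 0.0]
(0.475, 0.38, 0.14, 3) -> [0.01, -0.0005, 0.06] [0.0, 0.0, 0.0]
(0.573, 0.3855, 0.14, 3) -> [0.0982, -0.0004, 0.0] [0.0, 0.0, 0.0]
```

Call:
servo_tool([
  [0.0,0.358,-0.182,-0.019,0,0,10.2],
  [0.0,0.358,-0.182,-0.019,0,0,10.2],
  [0.0,0.358,-0.182,-0.019,0,0,10.2],
  [0.0,0.358,-0.182,-0.019,0,0,10.2],
  [0.0,0.358,-0.182,-0.019,0,0,10.2],
  [0.0,0.358,-0.182,-0.019,0,0,10.2],
  [0.0,0.358,-0.182,-0.019,0,0,10.2],
  [0.0,0.358,-0.182,-0.019,0,0,10.2],
])

```text
time: 1.1
eef_pos: [0.4492, -0.3497, 0.2505]
tool_rot: [0.0, 1.0, 0.026, 0.0]
wrist_force: [-0.8, -1.6, 0.5]
width: -0.0002
grip_force: 0.0
```

Call:
servo_tool([
  [0.0,0.031,-0.399,0,0,0,0],
  [0.0,0.031,-0.399,0,0,0,0],
  [0.0,0.031,-0.399,0,0,0,0],
  [0.0,0.031,-0.399,0,0,0,0],
  [0.0,0.031,-0.399,0,0,0,0],
  [0.0,0.031,-0.399,0,0,0,0],
  [0.0,0.031,-0.399,0,0,0,0],
  [0.0,0.031,-0.399,0,0,0,0],
])

```text
time: 1.9
eef_pos: [0.4579, 0.0506, 0.2505]
tool_rot: [0.0, 1.0, 0.026, 0.0]
wrist_force: [1.0, -0.7, 0.3]
width: -0.0002
grip_force: 0.0
```

```bash
python3 plan.py '[(.465,.379,.2,3),(.475,.380,.14,3),(.573,.3855,.14,3)]'
```

```text
t 1.9 p [0.4579 0.0506 0.2505] yaw 2.9 j [ 0.19  0.25 -0.45  1.88  0.12  1.04 -1.83] w -0.0002 gf 0.0 F [ 1.  -0.7  0.3]
(0.465, 0.379, 0.2, 3) -> [0.0239, -0.3276, 0.0505] [0.0, -0.0, -0.1]
(0.475, 0.38, 0.14, 3) -> [0.01, -0.0005, 0.06] [0.0, 0.0, 0.0]
(0.573, 0.3855, 0.14, 3) -> [0.0982, -0.0004, 0.0] [0.0, 0.0, 0.0]
```

Call:
servo_tool([
  [0.0,0.024,-0.328,0,0,0,0],
  [0.0,0.024,-0.328,0,0,0,0],
  [0.0,0.024,-0.328,0,0,0,0],
  [0.0,0.024,-0.328,0,0,0,0],
  [0.0,0.024,-0.328,0,0,0,0],
  [0.0,0.024,-0.328,0,0,0,0],
  [0.0,0.024,-0.328,0,0,0,0],
  [0.0,0.024,-0.328,0.0,0,0,0],
])

```text
time: 2.7
eef_pos: [0.4632, 0.3827, 0.2497]
tool_rot: [-0.002, 1.0, 0.029, -0.001]
wrist_force: [0.4, -0.0, 0.5]
width: -0.0004
grip_force: 0.0
```

Call:
servo_tool([
  [0.0,0.005,0,0.04,0,0,0],
  [0.0,0.01,0,0.08,0,0,0],
  [0.0,0.01,0,0.11,0,0,0],
  [0.0,0.02,0,0.11,0,0,0],
  [0.0,0.03,0,0.11,0,0,0],
  [0.0,0.04,0,0.11,0,0,0],
  [0.0,0.05,0,0.11,0,0,0],
  [0.0,0.06,0,0.11,0,0,0],
])

```text
time: 3.5
eef_pos: [0.5265, 0.3811, 0.1417]
tool_rot: [-0.001, 1.0, 0.026, 0.001]
wrist_force: [-0.9, 1.0, 0.4]
width: -0.0002
grip_force: 0.6
```

Call:
servo_tool([
  [0.0,0.01,0,0,0,0,0],
  [0.0,0.02,0,0,0,0,0],
  [0.0,0.028,0,0,0,0,0],
  [0.0,0.034,0,0,0,0,0],
  [0.0,0.039,0,0,0,0,0],
  [0.0,0.044,0,0,0,0,0],
  [0.0,0.047,0,0,0,0,0],
  [0.0,0.047,0,0,0,0,0],
])

```text
time: 4.3
eef_pos: [0.5713, 0.383, 0.14]
tool_rot: [0.0, 1.0, 0.026, -0.001]
wrist_force: [-3.6, -0.9, -0.4]
width: -0.0003
grip_force: 1.7
```

```bash
python3 plan.py
python3 - <<'E'
from obj import *
for n in('top','scene'):
    c=cap(n); P=cloud(c); H,S,V=hue(c)
    b=((H<8)|(H>172))&(S>130)&(P[...,2]>.12)&(P[...,2]<.2)&(P[...,1]>.3)&(P[...,1]<.48)
    v,u=np.nonzero(b); print(n,len(u)); 
    if len(u): print(P[b].mean(0).round(4),'atz.152',atz(c,u.mean(),v.mean(),.152).round(4))
    if n=='scene': save(c,'sw1.png',(340,150,460,310),3.5)
E
```

```text
t 4.3 p [0.5713 0.383  0.14  ] yaw 3.0 j [-0.38  0.7  -0.46  1.43  0.33  1.08 -2.42] w -0.0003 gf 1.7 F [-3.6 -0.9 -0.4]
top 0
scene 69
[0.6011 0.3866 0.1579] atz.152 [0.5926 0.3861 0.152 ]
```

Call:
servo_tool([
  [0.0,0.001,0,0,0,0,0],
  [0.0,0.002,0,0,0,0,0],
  [0.0,0.003,0,0,0,0,0],
  [0.0,0.004,0,0,0,0,0],
  [0.0,0.004,0,0,0,0,0],
  [0.0,0.004,0,0,0,0,0],
  [0.0,0.004,0,0,0,0,0],
  [0.0,0.004,0,0,0,0,0],
])

```text
time: 5.2
eef_pos: [0.5718, 0.383, 0.1398]
tool_rot: [0.001, 1.0, 0.027, -0.003]
wrist_force: [-13.7, -4.0, 4.6]
width: 0.0001
grip_force: 7.2
```

Call:
servo_tool([
  [0.0,-0.05,0,0,0,0,0],
  [0.0,-0.05,0,-0.03,0,0,0],
  [0.0,-0.05,0,-0.08,0,0,0],
  [0.06,-0.05,0.05,-0.08,0,0,0],
  [0.06,-0.03,0.1,-0.08,0,0,0],
  [0.06,0.01,0.15,-0.08,0,0,0],
  [0.06,0.02,0.2,-0.08,0,0,0],
  [0.06,0.02,0.25,-0.08,0,0,0],
])

```text
time: 6.0
eef_pos: [0.6093, 0.1493, 0.2205]
tool_rot: [-0.0, 1.0, 0.026, 0.002]
wrist_force: [0.3, -0.1, -0.2]
width: 0.0601
grip_force: 0.0
```

```bash
python3 plan.py '[(.608,.105,.10,.9),(.608,.105,.022,.9)]'
python3 - <<'E'
from obj import *
for n in('top','scene'):
    c=cap(n); P=cloud(c); H,S,V=hue(c)
    b=((H<8)|(H>172))&(S>130)&(P[...,2]>.12)&(P[...,2]<.2)&(P[...,1]>.3)&(P[...,1]<.48)
    v,u=np.nonzero(b); print(n,len(u)); 
    if len(u): print(P[b].mean(0).round(4),'atz.152',atz(c,u.mean(),v.mean(),.152).round(4))
E
```

```text
t 6.0 p [0.6093 0.1493 0.2205] yaw 2.9 j [ 0.01  0.54 -0.49  1.51  0.27  1.15 -2.04] w 0.0601 gf 0.0 F [ 0.3 -0.1 -0.2]
(0.608, 0.105, 0.1, 0.9) -> [-0.004, 0.0442, 0.1205] [-0.0, -0.2, 2.0]
(0.608, 0.105, 0.022, 0.9) -> [0.0, 0.0, 0.078] [0.0, 0.0, 0.0]
top 51
[0.5932 0.382  0.1614] atz.152 [0.5952 0.3853 0.152 ]
scene 60
[0.603  0.3865 0.1585] atz.152 [0.5937 0.386  0.152 ]
```

Call:
servo_tool([
  [0.06,-0.004,0.044,0.03,0,-0.2,2],
  [0.06,-0.004,0.044,0.07,0,-0.2,2],
  [0.06,-0.004,0.044,0.11,0,-0.2,2],
  [0.06,-0.004,0.044,0.15,0,-0.2,2],
  [0.06,-0.004,0.044,0.18,0,-0.2,2],
  [0.06,-0.004,0.044,0.197,0,-0.2,2],
  [0.06,-0.004,0.044,0.197,0,-0.2,2],
  [0.06,-0.004,0.044,0.197,0,-0.2,2],
])

```text
time: 6.9
eef_pos: [0.6058, 0.1074, 0.0239]
tool_rot: [-0.0, 1.0, 0.008, -0.001]
wrist_force: [0.1, -1.0, 0.5]
width: 0.0599
grip_force: 0.0
```

Call:
servo_tool([
  [0.03,0,0,0,0,0,0],
  [0.03,0,0,0,0,0,0],
  [0.03,0,0,0,0,0,0],
  [0.03,0,0,0,0,0,0],
  [0.03,0,0,0,0,0,0],
  [0.03,0,0,0,0,0,0],
  [0.03,0,0,0,0,0,0],
  [0.03,0,0,0,0,0,0],
], squeeze=20)

```text
time: 7.7
eef_pos: [0.6066, 0.1038, 0.0252]
tool_rot: [0.002, 1.0, 0.007, -0.0]
wrist_force: [0.3, -7.2, 5.9]
width: 0.0358
grip_force: 21.5
```

Call:
servo_tool([
  [0.03,-0.015,0,0,0,0,0],
  [0.03,-0.04,0,0,0,0,0],
  [0.03,-0.07,0,0,0,0,0],
  [0.03,-0.1,0,0,0,0,0],
  [0.03,-0.125,0,0,0,0,0],
  [0.03,-0.145,0,0,0,0,0],
  [0.03,-0.155,0,0,0,0,0],
  [0.03,-0.16,0,0,0,0,0],
])

```text
time: 8.5
eef_pos: [0.4483, 0.1016, 0.0254]
tool_rot: [0.001, 1.0, 0.007, 0.002]
wrist_force: [19.3, -13.0, -13.7]
width: 0.0355
grip_force: 21.4
```

Call:
servo_tool([
  [0.03,-0.002,0,0,0,0,0],
  [0.03,-0.004,0,0,0,0,0],
  [0.03,-0.006,0,0,0,0,0],
  [0.03,-0.008,0,0,0,0,0],
  [0.03,-0.008,0,0,0,0,0],
  [0.03,-0.008,0,0,0,0,0],
  [0.03,-0.008,0,0,0,0,0],
  [0.03,-0.008,0,0,0,0,0],
])

```text
time: 9.3
eef_pos: [0.4467, 0.1016, 0.0259]
tool_rot: [0.0, 1.0, 0.006, 0.006]
wrist_force: [23.8, -14.4, -11.5]
width: 0.0355
grip_force: 22.3
```

Call:
servo_tool([
  [0.07,0,0,0,0,0,0],
  [0.07,0,0,0,0,0,0],
  [0.07,0,0,-0.04,0,0,0],
  [0.07,0,0,-0.09,0,0,0],
  [0.07,0,-0.05,-0.12,0,0,-8],
  [0.07,-0.01,-0.1,-0.14,0,0,-8],
  [0.07,-0.02,-0.15,-0.14,0,0,-8],
  [0.07,-0.03,-0.2,-0.14,0,0,-8],
])

```text
time: 10.1
eef_pos: [0.4067, 0.2921, 0.1654]
tool_rot: [-0.001, 0.997, 0.078, -0.0]
wrist_force: [1.0, 0.0, -0.6]
width: 0.0699
grip_force: 0.0
```

```bash
python3 plan.py
cat > look.py <<'E'
import sys
from obj import *
cs={n:cap(n) for n in('top','scene')}
if len(sys.argv)>1:
    save(cs['top'],sys.argv[1]+'.png',(150,110,330,250),4.4)
for n,c in cs.items():
    P=cloud(c); m=(c['depth']>0)&(P[...,2]>.028)&(P[...,2]<.07)&(P[...,0]>.38)&(P[...,0]<.47)&(P[...,1]>.05)&(P[...,1]<.16)
    q=P[m]; print(n,'tab',m.sum(),q.mean(0).round(4),q[:,2].max().round(4))
modules(cs)
E
python3 look.py tray1
```

```text
t 10.1 p [0.4067 0.2921 0.1654] yaw 8.9 j [-0.28  0.42 -0.56  1.92  0.28  0.88 -2.39] w 0.0699 gf 0.0 F [ 1.   0.  -0.6]
top tab 75 [0.4426 0.1015 0.0501] 0.0594
scene tab 105 [0.4402 0.1007 0.0409] 0.0535
top ctr [ 0.6588 -0.1604] rectctr [ 0.6607 -0.1606] [85. 37.] top None 0 ang 88.1 [ 86. 138. 232.]
top ctr [ 0.623  -0.3998] rectctr [ 0.6269 -0.4023] [31. 71.] top [ 0.6268 -0.402   0.0372] 48 ang 161.0 [250. 185.  95.]
top ctr [ 0.5704 -0.3042] rectctr [ 0.5736 -0.3066] [30. 71.] top [ 0.5736 -0.3065  0.0385] 50 ang 149.9 [220. 148. 137.]
top ctr [ 0.5463 -0.1207] rectctr [ 0.5491 -0.1205] [32. 69.] top [ 0.5497 -0.1214  0.038 ] 46 ang 168.3 [251.  210.5 226.5]
top ctr [ 0.5304 -0.5137] rectctr [ 0.5328 -0.5137] [70. 32.] top [ 0.532  -0.5137  0.0365] 54 ang 54.1 [250.  195.  213.5]
top ctr [ 0.5018 -0.4107] rectctr [ 0.5045 -0.4114] [69. 31.] top [ 0.505  -0.411   0.0365] 53 ang -152.6 [219.  210.  193.5]
top ctr [ 0.5085 -0.2262] rectctr [ 0.5091 -0.2264] [24. 24.] top [ 0.509  -0.2276  0.0312] 28 ang 134.9 [254. 255. 254.]
top ctr [0.4803 0.3592] rectctr [0.4777 0.3606] [31. 2
[... 916 characters left out ...]
 rectctr [ 0.5096 -0.4109] [65. 29.] top [ 0.5091 -0.4102  0.0348] 15 ang -166.3 [175.  156.5 139.5]
scene ctr [ 0.4404 -0.1355] rectctr [ 0.4387 -0.1379] [33. 70.] top [ 0.4401 -0.1372  0.0347] 25 ang 151.7 [175.5 146.5  96. ]
scene ctr [ 0.6315 -0.3988] rectctr [ 0.6288 -0.4014] [33. 71.] top [ 0.6315 -0.4023  0.0348] 28 ang 157.1 [203. 125.  25.]
scene ctr [ 0.5782 -0.3035] rectctr [ 0.5759 -0.3065] [33. 68.] top [ 0.5781 -0.3072  0.0349] 25 ang 144.2 [167. 115.  97.]
scene ctr [ 0.5559 -0.1188] rectctr [ 0.5531 -0.1206] [31. 66.] top [ 0.5546 -0.121   0.0349] 29 ang 159.5 [208. 140. 145.]
scene ctr [ 0.6622 -0.1644] rectctr [ 0.6623 -0.1615] [84. 34.] top None 0 ang 91.9 [115. 118. 172.]
```

View pics/tray1.png

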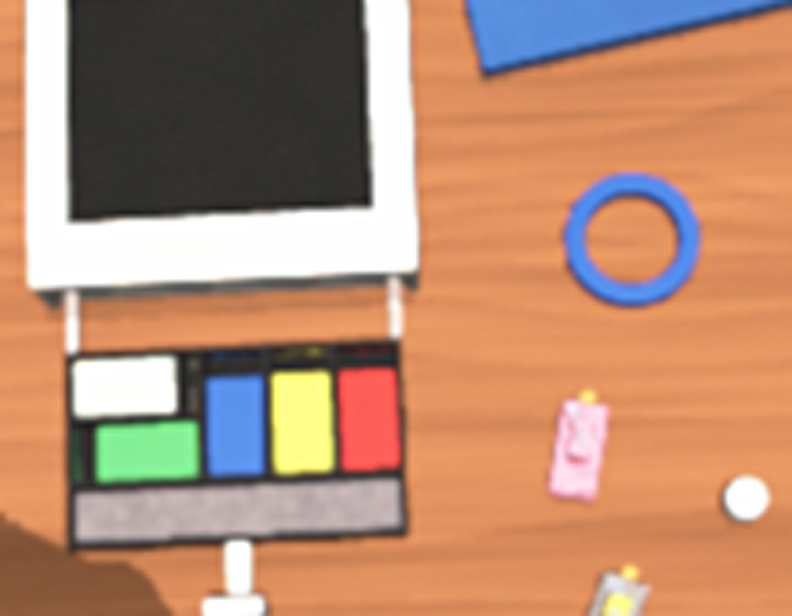

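The tray is out. In tray1.png:
- The black stripe is at the far (+x) end of the blue (235,425), yellow (302,422) and red (370,420) compartments.
- In the white compartment (125,385) the stripe is at its right (-y) end.
- The green compartment (148,450) stays empty.
- The brush slot is at (240,515).

Now the slot centres.

```bash
cat > slots.py <<'E'
from obj import *
def run():
    for n in('top','scene'):
        c=cap(n); H,S,V=hue(c); P=cloud(c)
        reg=(P[...,0]>.46)&(P[...,0]<.66)&(P[...,1]>-.05)&(P[...,1]<.25)
        for nm,m in(('red',((H<8)|(H>172))&(S>110)),('yel',(H>22)&(H<35)&(S>90)),('blue',(H>100)&(H<125)&(S>110)),('grn',(H>45)&(H<80)&(S>80)),('tray',(V<75)|False)):
            m=(m&reg).astype(np.uint8); k,l,st,ce=cv2.connectedComponentsWithStats(m,connectivity=8)
            if k<2: continue
            i=1+np.argmax(st[1:,4]); v,u=np.nonzero(l==i)
            z=.024 if nm=='tray' else .012
            X=np.array([atz(c,a,b,z) for a,b in zip(u,v)])[:,:2]
            r=cv2.minAreaRect((X*1e4).astype(np.float32))
            print(n,nm,len(u),'mean',X.mean(0).round(4),'rect',np.round(np.array(r[0])/1e4,4),np.round(np.array(r[1])/10,1),round(r[2],1),'depthz',np.median(P[l==i][:,2]).round(4))
run()
E
python3 slots.py
```

```text
top red 352 mean [0.5703 0.0147] rect [0.5704 0.0145] [71.8 42.4] 2.7 depthz 0.0136
top yel 363 mean [0.5693 0.0593] rect [0.5685 0.0584] [43.5 70.8] 89.3 depthz 0.0132
top blue 334 mean [0.5694 0.1033] rect [0.5686 0.1033] [40.8 67.9] 89.6 depthz 0.0133
top grn 345 mean [0.5536 0.1616] rect [0.5537 0.1617] [69.9 41. ] 89.6 depthz 0.0138
top tray 284 mean [0.6065 0.0773] rect [0.5963 0.0683] [ 45.2 144.1] 2.6 depthz 0.0147
scene red 113 mean [0.5619 0.0126] rect [0.5616 0.0125] [56.1 35.7] 1.9 depthz 0.0112
scene yel 132 mean [0.5623 0.0579] rect [0.5616 0.0575] [58.9 38.3] 1.6 depthz 0.011
scene blue 72 mean [0.5616 0.1025] rect [0.5612 0.1028] [26.8 42.1] 89.8 depthz 0.0106
scene grn 149 mean [0.547 0.162] rect [0.5471 0.1616] [33.4 71. ] 1.8 depthz 0.0114
```

```bash
python3 plan.py '[(.4195,.3515,.10,9),(.4195,.3515,.022,9)]'
```

```text
t 10.3 p [0.4058 0.2916 0.164 ] yaw 9.2 j [-0.28  0.42 -0.56  1.92  0.28  0.88 -2.39] w 0.07 gf 0.0 F [-0.3  0.  -0.1]
(0.4195, 0.3515, 0.1, 9) -> [0.0234, -0.0569, 0.064] [-0.0, 0.2, 0.2]
(0.4195, 0.3515, 0.022, 9) -> [0.0, 0.0, 0.078] [0.0, 0.0, 0.0]
```

Call:
servo_tool([
  [0.05,0.023,-0.057,0.03,0,0.2,0.2],
  [0.05,0.023,-0.057,0.064,0,0.2,0.2],
  [0.05,0.023,-0.057,0.09,0,0.2,0.2],
  [0.05,0.023,-0.057,0.115,0,0.2,0.2],
  [0.05,0.023,-0.057,0.13,0,0.2,0.2],
  [0.05,0.023,-0.057,0.142,0,0.2,0.2],
  [0.05,0.023,-0.057,0.142,0,0.2,0.2],
  [0.05,0.023,-0.057,0.142,0,0.2,0.2],
])

```text
time: 11.1
eef_pos: [0.4209, 0.3495, 0.022]
tool_rot: [-0.0, 0.997, 0.076, 0.0]
wrist_force: [0.6, 0.4, -0.2]
width: 0.0503
grip_force: 0.0
```

Call:
servo_tool([
  [0.01,0,0,0,0,0,0],
  [0.01,0,0,0,0,0,0],
  [0.01,0,0,0,0,0,0],
  [0.01,0,0,0,0,0,0],
  [0.01,0,0,0,0,0,0],
  [0.01,0,0,0,0,0,0],
  [0.01,0,0,0,0,0,0],
  [0.01,0,0,0,0,0,0],
], squeeze=15)

```text
time: 11.9
eef_pos: [0.4208, 0.3501, 0.0222]
tool_rot: [-0.0, 0.997, 0.076, 0.0]
wrist_force: [-0.4, -0.5, 6.2]
width: 0.0135
grip_force: 26.7
```

Call:
servo_tool([
  [0.01,0,0,-0.01,0,0,0],
  [0.01,0,0,-0.03,0,0,0],
  [0.01,0,0,-0.05,0,0,0],
  [0.01,0,0,-0.07,0,0,0],
  [0.01,0,0,-0.085,0,0,0],
  [0.01,0,0,-0.1,0,0,0],
  [0.01,0,0,-0.1,0,0,0],
  [0.01,0,0,-0.1,0,0,0],
])

```text
time: 12.7
eef_pos: [0.4205, 0.3497, 0.1217]
tool_rot: [-0.0, 0.997, 0.076, 0.0]
wrist_force: [-0.4, -0.5, -1.4]
width: 0.0134
grip_force: 25.9
```

```bash
python3 plan.py '[(.46,.23,.13,60),(.510,.1023,.13,91),(.510,.1023,.036,91)]'
```

```text
t 12.7 p [0.4205 0.3497 0.1217] yaw 8.8 j [-0.39  0.54 -0.52  1.85  0.35  0.84 -2.51] w 0.0134 gf 25.9 F [-0.4 -0.5 -1.4]
(0.46, 0.23, 0.13, 60) -> [0.0209, 0.1243, -0.0084] [-0.0, -0.0, -51.2]
(0.51, 0.1023, 0.13, 91) -> [-0.0856, 0.1072, 0.0] [0.0, 0.0, -31.0]
(0.51, 0.1023, 0.036, 91) -> [0.0, 0.0, 0.094] [0.0, 0.0, 0.0]
```

Call:
servo_tool([
  [0.01,0.003,0.02,-0.008,0,0,-7],
  [0.01,0.006,0.04,-0.008,0,0,-14],
  [0.01,0.009,0.06,-0.008,0,0,-21],
  [0.01,0.012,0.08,-0.008,0,0,-28],
  [0.01,0.015,0.1,-0.008,0,0,-35],
  [0.01,0.018,0.115,-0.008,0,0,-42],
  [0.01,0.021,0.124,-0.008,0,0,-48],
  [0.01,0.021,0.124,-0.008,0,0,-51.2],
])

```text
time: 13.5
eef_pos: [0.4604, 0.2282, 0.1282]
tool_rot: [0.0, 0.866, 0.5, -0.001]
wrist_force: [-0.0, 0.2, -1.4]
width: 0.0133
grip_force: 25.9
```

Call:
servo_tool([
  [0.01,-0.015,0.02,0,0,0,-5],
  [0.01,-0.03,0.04,0,0,0,-11],
  [0.01,-0.045,0.06,0,0,0,-17],
  [0.01,-0.06,0.08,0,0,0,-23],
  [0.01,-0.075,0.095,0,0,0,-28],
  [0.01,-0.086,0.107,0,0,0,-31],
  [0.01,-0.086,0.107,0,0,0,-31],
  [0.01,-0.086,0.107,0,0,0,-31],
])

```text
time: 14.3
eef_pos: [0.5092, 0.1027, 0.1288]
tool_rot: [-0.001, 0.702, 0.712, -0.0]
wrist_force: [-1.0, 0.7, -0.2]
width: 0.0127
grip_force: 25.8
```

```bash
python3 plan.py '[(.510,.1023,.036,91)]'
python3 - <<'E'
from obj import *
for n in('top','scene'):
    c=cap(n);P=cloud(c);m=(c['depth']>0)&(P[...,2]>.085)&(P[...,2]<.165)&(P[...,0]>.43)&(P[...,0]<.6)&(P[...,1]>-.03)&(P[...,1]<.25)
    q=P[m];H,S,V=hue(c);w=(H>8)&(H<25)&(S>40)&m; q=P[w]
    r=cv2.minAreaRect((q[:,:2]*1e4).astype(np.float32));print(n,w.sum(),np.round(np.array(r[0])/1e4,4),np.round(np.array(r[1])/10),round(r[2],1),np.percentile(q[:,2],[5,50,95]).round(4))
E
```

```text
t 14.3 p [0.5092 0.1027 0.1288] yaw 90.9 j [ 0.37  0.61 -0.96  1.91  0.61  0.95 -0.87] w 0.0127 gf 25.8 F [-1.   0.7 -0.2]
(0.51, 0.1023, 0.036, 91) -> [-0.0005, 0.0009, 0.0928] [-0.1, -0.1, -0.1]Traceback (most recent call last):
  File "<stdin>", line 5, in <module>
    return _quantile_unchecked(
        a, q, axis, out, overwrite_input, method, keepdims, weights)
    return _ureduce(a,
                    func=_quantile_ureduce_func,
    ...<5 lines>...
                    overwrite_input=overwrite_input,
                    method=method)
    r = func(a, **kwargs)
    result = _quantile(arr,
                       quantiles=q,
    ...<2 lines>...
                       out=out,
                       weights=wgt)
    slices_having_nans = np.isnan(arr[-1, ...])
                                  ~~~^^^^^^^^^
IndexError: index -1 is out of bounds for axis 0 with size 0
```

Call:
servo_tool([
  [0.01,0,0.001,0.03,0,0,0],
  [0.01,0,0.001,0.055,0,0,0],
  [0.01,0,0.001,0.07,0,0,0],
  [0.01,0,0.001,0.08,0,0,0],
  [0.01,0,0.001,0.086,0,0,0],
  [0.01,0,0.001,0.09,0,0,0],
  [0.01,0,0.001,0.093,0,0,0],
  [0.01,0,0.001,0.093,0,0,0],
])

```text
time: 15.15
eef_pos: [0.5109, 0.1025, 0.0366]
tool_rot: [-0.0, 0.701, 0.713, 0.0]
wrist_force: [0.2, 0.8, -0.8]
width: 0.0136
grip_force: 25.9
```

Call:
servo_tool([
  [0.01,0,0,0,0,0,0],
  [0.01,0,0,0,0,0,0],
  [0.01,0,0,0,0,0,0],
  [0.01,0,0,0,0,0,0],
  [0.01,0,0,0,0,0,0],
  [0.01,0,0,0,0,0,0],
  [0.01,0,0,0,0,0,0],
  [0.01,0,0,0,0,0,0],
], squeeze=5)

```text
time: 15.95
eef_pos: [0.5108, 0.1026, 0.0365]
tool_rot: [-0.0, 0.701, 0.713, 0.0]
wrist_force: [0.2, -0.2, -0.9]
width: 0.0131
grip_force: 25.9
```

Call:
servo_tool([
  [0.013,0,0,0,0,0,0],
  [0.013,0,0,0,0,0,0],
  [0.013,0,0,0,0,0,0],
  [0.013,0,0,0,0,0,0],
  [0.013,0,0,0,0,0,0],
  [0.013,0,0,0,0,0,0],
  [0.013,0,0,0,0,0,0],
  [0.013,0,0,0,0,0,0],
], squeeze=5)

```text
time: 16.75
eef_pos: [0.5108, 0.1025, 0.0365]
tool_rot: [-0.0, 0.701, 0.713, 0.0]
wrist_force: [0.4, -0.1, 0.2]
width: 0.0132
grip_force: 25.9
```

Call:
servo_tool([
  [0.03,0,0,0,0,0,0],
  [0.03,0,0,0,0,0,0],
  [0.03,0,0,0,0,0,0],
  [0.014,0,0,0,0,0,0],
  [0.014,0,0,0,0,0,0],
  [0.014,0,0,0,0,0,0],
  [0.014,0,0,0,0,0,0],
  [0.014,0,0,0,0,0,0],
], squeeze=5)

```text
time: 17.55
eef_pos: [0.5107, 0.1025, 0.0365]
tool_rot: [-0.0, 0.701, 0.713, 0.0]
wrist_force: [-0.3, -0.3, 0.3]
width: 0.0138
grip_force: 0.2
```

Call:
servo_tool([
  [0.0135,0,0,0,0,0,0],
  [0.0135,0,0,0,0,0,0],
  [0.0135,0,0,0,0,0,0],
  [0.0135,0,0,0,0,0,0],
  [0.0135,0,0,0,0,0,0],
  [0.0135,0,0,0,0,0,0],
  [0.0135,0,0,0,0,0,0],
  [0.0135,0,0,0,0,0,0],
])

```text
time: 18.35
eef_pos: [0.5107, 0.1025, 0.0365]
tool_rot: [-0.0, 0.701, 0.713, 0.0]
wrist_force: [-1.3, -0.1, 2.2]
width: 0.0137
grip_force: 10.4
```

Call:
servo_tool([
  [0.012,0,0,0,0,0,0],
  [0.012,0,0,0,0,0,0],
  [0.012,0,0,0,0,0,0],
  [0.012,0,0,0,0,0,0],
  [0.012,0,0,0,0,0,0],
  [0.012,0,0,0,0,0,0],
  [0.012,0,0,0,0,0,0],
  [0.012,0,0,0,0,0,0],
])

```text
time: 19.15
eef_pos: [0.5108, 0.1025, 0.0365]
tool_rot: [-0.0, 0.701, 0.713, 0.0]
wrist_force: [-1.7, 0.5, 4.8]
width: 0.0135
grip_force: 21.3
```

Call:
servo_tool([
  [0.03,0,0,0,0,0,0],
  [0.03,0,0,0,0,0,0],
  [0.015,0,0,0,0,0,0],
  [0.015,0,0,0,0,0,0],
  [0.0138,0,0,0,0,0,0],
  [0.0138,0,0,0,0,0,0],
  [0.0138,0,0,0,0,0,0],
  [0.0138,0,0,0,0,0,0],
], squeeze=5)

```text
time: 19.95
eef_pos: [0.5107, 0.1025, 0.0365]
tool_rot: [-0.0, 0.701, 0.713, 0.0]
wrist_force: [0.3, -0.3, -0.7]
width: 0.0134
grip_force: 4.1
```

Call:
servo_tool([
  [0.0136,0,0,0,0,0,0],
  [0.0136,0,0,0,0,0,0],
  [0.0136,0,0,0,0,0,0],
  [0.0136,0,0,0,0,0,0],
  [0.0136,0,0,0,0,0,0],
  [0.0136,0,0,0,0,0,0],
  [0.0136,0,0,0,0,0,0],
  [0.0136,0,0,0,0,0,0],
])

```text
time: 20.75
eef_pos: [0.5107, 0.1025, 0.0365]
tool_rot: [-0.0, 0.701, 0.713, 0.0]
wrist_force: [0.0, 1.5, -0.4]
width: 0.0139
grip_force: 8.1
```

Call:
servo_tool([
  [0.0136,0,0,0,0,0,0],
  [0.0136,0,0,0,0,0,0],
  [0.06,0,0,0,0,0,0],
  [0.06,0,0,0,0,0,0],
  [0.06,0,0,0,0,0,0],
  [0.06,0,0,-0.04,0,0,0],
  [0.06,0,0,-0.09,0,0,0],
  [0.06,0,0,-0.12,0,0,0],
])

```text
time: 21.55
eef_pos: [0.5112, 0.1035, 0.1594]
tool_rot: [0.0, 0.701, 0.713, 0.001]
wrist_force: [0.5, 0.1, 0.2]
width: 0.0601
grip_force: 0.0
```

```bash
cat > mods.py <<'E'
from obj import *
# fit: rendered footprint of module (base+plug) against top-view mask is overkill; use rect of both views
def fit(show=None):
    cs={n:cap(n) for n in('top','scene')}
    if show: save(cs['top'],show,(150,110,330,250),4.4)
    for n,c in cs.items():
        P,ms=comps(c,box=(0.3,0.68,-0.6,0.45),amin=60)
        for m in ms:
            q=P[m]; a=cv2.minAreaRect((q[:,:2]*1e4).astype(np.float32)); L=max(a[1])/10
            if not(60<L<78 and min(a[1])<400): continue
            w,V=np.linalg.eigh(np.cov(q[:,:2].T)); d=V[:,1]*np.sign(V[0,1])
            ra=a[2] if a[1][0]>a[1][1] else a[2]-90
            hi=q[q[:,2]>.029]
            H=cv2.cvtColor(c['color'],cv2.COLOR_RGB2HSV)[m]; s=H[H[:,1]>110]; 
            print(n,'rect',np.round(np.array(a[0])/1e4,4),np.round(np.array(a[1])/10),'top',hi.mean(0).round(4),'pca',np.degrees(np.arctan2(d[1],d[0])).round(1),'rectang',round(ra,1),'rgb',np.median(c['color'][m],0))
if __name__=='__main__':
    import sys; fit(sys.argv[1] if len(sys.argv)>1 else None)
E
python3 mods.py tray2.png; python3 plan.py '[(.4365,-.1382,.15,156.5),(.4365,-.1382,.020,156.5)]'
```

```text
top rect [ 0.6278 -0.4031] [31. 72.] top [ 0.6266 -0.4013  0.0379] pca -19.5 rectang -20.8 rgb [250. 186.  95.]
top rect [ 0.5739 -0.3066] [30. 71.] top [ 0.5734 -0.3063  0.0372] pca -31.3 rectang -30.6 rgb [220. 149. 138.]
top rect [ 0.5496 -0.1216] [31. 70.] top [ 0.5496 -0.1216  0.0381] pca -11.9 rectang -13.4 rgb [251. 210. 227.]
top rect [ 0.5333 -0.5136] [70. 32.] top [ 0.5323 -0.5126  0.0377] pca 55.3 rectang 53.7 rgb [250.  195.  212.5]
top rect [ 0.5048 -0.4116] [69. 31.] top [ 0.5043 -0.4109  0.0374] pca 26.8 rectang 26.0 rgb [219.  210.  194.5]
top rect [ 0.4279 -0.303 ] [69. 31.] top [ 0.4277 -0.3016  0.0375] pca 38.1 rectang 37.6 rgb [172.5 169.  196. ]
scene rect [ 0.5352 -0.515 ] [72. 30.] top [ 0.5374 -0.5126  0.0354] pca 62.8 rectang 56.8 rgb [219.  153.  155.5]
scene rect [ 0.4302 -0.3035] [72. 29.] top [ 0.4328 -0.3016  0.0357] pca 37.1 rectang 38.3 rgb [175. 150. 144.]
scene rect [ 0.5084 -0.4107] [65. 29.] top [ 0.5106 -0.4098  0.0347] pca 14.2 rectang 22.4 rgb [183.5 165.  147. ]
scene rect [ 0.4386 -0.1382] [32. 71.] top [ 0.4389 -0.1369  0.0347] pca -28.8 rectang -25.8 rgb [176. 145.  90.]
scene rect [ 0.6297 -0.4021] [32. 70.] top [ 0.6309 -0.4018  0.0347] pca -22.3 rectang -23.7 rgb [213. 132.  27.]
scene rect [ 0.577  -0.3062] [33. 69.] top [ 0.5781 -0.306   0.0341] pca -35.3 rectang -31.9 rgb [176. 123. 104.]
scene rect [ 0.5545 -0.1203] [28. 70.] top [ 0.5543 -0.1209  0.035 ] pca -20.5 rectang -17.9 rgb [216.  148.  152.5]
t 21.65 p [0.5127 0.1038 0.1606] yaw 91.0 j [ 0.39  0.57 -0.99  1.87  0.57  1.01 -0.83] w 0.0604 gf 0.0 F [-0.1  0.  -0.3]
(0.4365, -0.1382, 0.15, 156.5) -> [-0.2407, -0.0803, 0.0096] [0.4, 0.1, -65.5]
(0.4365, -0.1382, 0.02, 156.5) -> [0.0, 0.0, 0.13] [0.0, 0.0, 0.0]
```

View pics/tray2.png

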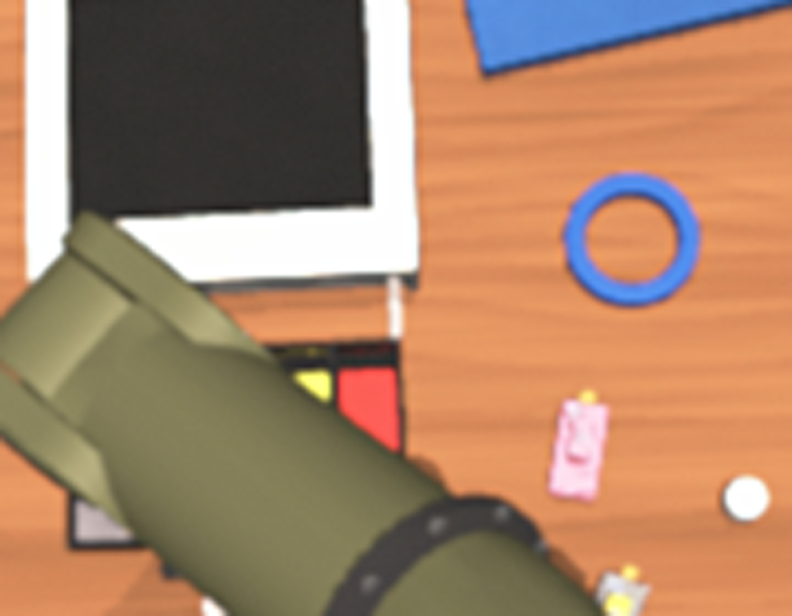

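Call:
servo_tool([
  [0.045,-0.04,-0.013,0,0,0,-8.3],
  [0.045,-0.08,-0.026,0,0,0,-16.6],
  [0.045,-0.12,-0.04,0,0,0,-25],
  [0.045,-0.16,-0.053,0,0,0,-33],
  [0.045,-0.2,-0.067,0.01,0,0,-41.5],
  [0.045,-0.241,-0.08,0.01,0,0,-50],
  [0.045,-0.241,-0.08,0.01,0,0,-58],
  [0.045,-0.241,-0.08,0.01,0.4,0.1,-65.5],
])

```text
time: 22.45
eef_pos: [0.4335, -0.142, 0.1452]
tool_rot: [-0.004, 0.203, 0.979, -0.001]
wrist_force: [0.2, 0.7, 0.3]
width: 0.0448
grip_force: 0.0
```

```bash
python3 plan.py '[(.4365,-.1382,.020,156)]'
```

```text
t 22.45 p [ 0.4335 -0.142   0.1452] yaw 156.5 j [ 1.1   0.68 -1.37  2.04  0.76  1.1   0.53] w 0.0448 gf 0.0 F [0.2 0.7 0.3]
(0.4365, -0.1382, 0.02, 156) -> [-0.0022, 0.0052, 0.1252] [-0.2, -0.4, 0.5]
```

Call:
servo_tool([
  [0.045,-0.002,0.005,0,0,0,7.5],
  [0.045,-0.002,0.005,0,0,0,15],
  [0.045,-0.002,0.005,0,0,0,22.5],
  [0.045,-0.002,0.005,0,0,0,30],
  [0.045,-0.002,0.005,0,0,0,37.5],
  [0.045,-0.002,0.005,0,0,0,45],
  [0.045,-0.002,0.005,0,0,0,52.5],
  [0.045,-0.002,0.005,0,0,0,60],
])

```text
time: 23.25
eef_pos: [0.4382, -0.1361, 0.1458]
tool_rot: [-0.002, 0.668, 0.744, -0.003]
wrist_force: [-0.1, 0.7, 0.4]
width: 0.0453
grip_force: 0.0
```

Call:
servo_tool([
  [0.045,0,0,0,0,0,7.5],
  [0.045,0,0,0,0,0,15],
  [0.045,0,0,0,0,0,22.5],
  [0.045,0,0,0,0,0,30],
  [0.045,0,0,0,0,0,37.5],
  [0.045,0,0,0,0,0,45],
  [0.045,0,0,0,0,0,52.5],
  [0.045,0,0,0,0,0,60],
])

```text
time: 24.05
eef_pos: [0.4382, -0.1361, 0.1458]
tool_rot: [-0.0, 0.951, 0.31, -0.004]
wrist_force: [-0.2, -0.7, 0.2]
width: 0.045
grip_force: 0.0
```

Call:
servo_tool([
  [0.045,0,0,0,0,0,7.5],
  [0.045,0,0,0,0,0,15],
  [0.045,0,0,0,0,0,22.5],
  [0.045,0,0,0,0,0,30],
  [0.045,0,0,0,0,0,37.5],
  [0.045,0,0,0,0,0,45],
  [0.045,0,0,0,0,0,52.5],
  [0.045,0,0,0,0,0,60],
])

```text
time: 24.85
eef_pos: [0.4381, -0.136, 0.1457]
tool_rot: [0.002, 0.978, -0.207, -0.004]
wrist_force: [-0.5, -0.7, -0.3]
width: 0.0452
grip_force: 0.0
```

```bash
python3 plan.py '[(.4365,-.1382,.020,-24)]'; python3 slots.py | grep top; python3 mods.py|grep scene
```

```text
t 24.85 p [ 0.4381 -0.136   0.1457] yaw -23.8 j [ 0.59  0.38 -0.47  2.04  0.24  0.78 -2.01] w 0.0452 gf 0.0 F [-0.5 -0.7 -0.3]
(0.4365, -0.1382, 0.02, -24) -> [0.0002, 0.002, 0.1257] [0.3, 0.4, 0.2]
top red 352 mean [0.5704 0.0148] rect [0.5705 0.0145] [71.6 42.4] 2.7 depthz 0.0132
top yel 361 mean [0.5693 0.0593] rect [0.5698 0.0583] [43.5 68.3] 89.3 depthz 0.0135
top blue 332 mean [0.5695 0.1034] rect [0.5686 0.1033] [40.8 67.9] 89.6 depthz 0.013
top grn 346 mean [0.5536 0.1614] rect [0.5536 0.1617] [69.9 41.3] 89.6 depthz 0.0141
top tray 291 mean [0.6061 0.0774] rect [0.5963 0.0698] [ 45.2 147. ] 2.6 depthz 0.0146
scene rect [ 0.5368 -0.5127] [72. 30.] top [ 0.5376 -0.5125  0.0349] pca 61.5 rectang 54.8 rgb [217.5 152.  155.5]
scene rect [ 0.4327 -0.3015] [75. 29.] top [ 0.4331 -0.3015  0.0346] pca 39.3 rectang 38.3 rgb [172.5 148.  142.5]
scene rect [ 0.5084 -0.4104] [71. 30.] top [ 0.5105 -0.41    0.035 ] pca 15.3 rectang 23.1 rgb [182. 164. 146.]
scene rect [ 0.4371 -0.1382] [32. 67.] top [ 0.4406 -0.1374  0.0345] pca -26.5 rectang -23.8 rgb [163. 134.  82.]
scene rect [ 0.6301 -0.4005] [33. 69.] top [ 0.6311 -0.4021  0.0348] pca -22.8 rectang -18.9 rgb [211. 131.  27.]
scene rect [ 0.5768 -0.3072] [35. 69.] top [ 0.5782 -0.3064  0.0346] pca -34.2 rectang -32.6 rgb [174. 121. 102.]
scene rect [ 0.5518 -0.1208] [31. 69.] top [ 0.5547 -0.1201  0.0347] pca -20.3 rectang -15.2 rgb [194. 122. 124.]
```

Call:
servo_tool([
  [0.045,0,0.002,0.03,0.3,0.4,0],
  [0.045,0,0.002,0.06,0.3,0.4,0],
  [0.045,0,0.002,0.085,0.3,0.4,0],
  [0.045,0,0.002,0.1,0.3,0.4,0],
  [0.045,0,0.002,0.112,0.3,0.4,0],
  [0.045,0,0.002,0.12,0.3,0.4,0],
  [0.045,0,0.002,0.126,0.3,0.4,0],
  [0.045,0,0.002,0.126,0.3,0.4,0],
])

```text
time: 25.85
eef_pos: [0.4368, -0.138, 0.0199]
tool_rot: [-0.0, 0.979, -0.203, 0.001]
wrist_force: [-1.3, 0.1, 0.4]
width: 0.0449
grip_force: 0.0
```

Call:
servo_tool([
  [0.03,0,0,0,0,0,0],
  [0.025,0,0,0,0,0,0],
  [0.021,0,0,0,0,0,0],
  [0.018,0,0,0,0,0,0],
  [0.016,0,0,0,0,0,0],
  [0.015,0,0,0,0,0,0],
  [0.0143,0,0,0,0,0,0],
  [0.0139,0,0,0,0,0,0],
], squeeze=5)

```text
time: 26.65
eef_pos: [0.437, -0.1382, 0.0204]
tool_rot: [-0.0, 0.979, -0.204, 0.001]
wrist_force: [0.2, -0.9, 1.7]
width: 0.0138
grip_force: 2.3
```

Call:
servo_tool([
  [0.0138,0,0,0,0,0,0],
  [0.0138,0,0,0,0,0,0],
  [0.0138,0,0,0,0,0,0],
  [0.0138,0,0,0,0,0,0],
  [0.0138,0,0,0,0,0,0],
  [0.0138,0,0,0,0,0,0],
  [0.0138,0,0,0,0,0,0],
  [0.0138,0,0,0,0,0,0],
])

```text
time: 27.45
eef_pos: [0.437, -0.1382, 0.0204]
tool_rot: [-0.0, 0.979, -0.204, 0.001]
wrist_force: [-0.1, -0.7, 3.1]
width: 0.014
grip_force: 4.8
```

Call:
servo_tool([
  [0.0138,0,0,-0.004,0,0,0],
  [0.0138,0,0,-0.012,0,0,0],
  [0.0138,0,0,-0.024,0,0,0],
  [0.0138,0,0,-0.038,0,0,0],
  [0.0138,0,0,-0.054,0,0,0],
  [0.0138,0,0,-0.07,0,0,0],
  [0.0138,0,0,-0.08,0,0,0],
  [0.0138,0,0,-0.08,0,0,0],
])

```text
time: 28.25
eef_pos: [0.4376, -0.1383, 0.1017]
tool_rot: [-0.0, 0.979, -0.204, 0.002]
wrist_force: [0.5, -0.3, -0.7]
width: 0.0138
grip_force: 4.4
```

```bash
python3 plan.py '[(.5057,-.039,.10,-11),(.5747,.059,.10,0.9),(.5747,.059,.033,.9)]'
```

```text
t 28.25 p [ 0.4376 -0.1383  0.1017] yaw -23.5 j [ 0.57  0.44 -0.44  2.1   0.3   0.66 -2.06] w 0.0138 gf 4.4 F [ 0.5 -0.3 -0.7]
(0.5057, -0.039, 0.1, -11) -> [0.0227, -0.1182, 0.0019] [-0.0, -0.3, -12.5]
(0.5747, 0.059, 0.1, 0.9) -> [0.049, -0.1094, 0.0] [0.0, 0.0, -11.9]
(0.5747, 0.059, 0.033, 0.9) -> [0.0, 0.0, 0.067] [0.0, 0.0, 0.0]
```

Call:
servo_tool([
  [0.0138,0.002,-0.01,0,0,0,-1],
  [0.0138,0.005,-0.027,0,0,0,-3],
  [0.0138,0.009,-0.046,0,0,0,-5],
  [0.0138,0.013,-0.066,0,0,0,-7],
  [0.0138,0.017,-0.086,0.001,0,0,-9],
  [0.0138,0.02,-0.103,0.002,0,0,-11],
  [0.0138,0.022,-0.114,0.002,0,-0.3,-12.5],
  [0.0138,0.023,-0.118,0.002,0,-0.3,-12.5],
])

```text
time: 29.05
eef_pos: [0.5057, -0.0377, 0.0981]
tool_rot: [-0.001, 0.995, -0.095, -0.002]
wrist_force: [0.2, -1.0, -0.6]
width: 0.0137
grip_force: 4.4
```

Call:
servo_tool([
  [0.0138,0.005,-0.01,0,0,0,-1],
  [0.0138,0.012,-0.027,0,0,0,-3],
  [0.0138,0.02,-0.046,0,0,0,-5],
  [0.0138,0.029,-0.066,0,0,0,-7],
  [0.0138,0.038,-0.084,0,0,0,-9],
  [0.0138,0.045,-0.099,0,0,0,-11],
  [0.0138,0.048,-0.107,0,0,0,-11.9],
  [0.0138,0.049,-0.109,0,0,0,-11.9],
])

```text
time: 29.85
eef_pos: [0.5743, 0.0597, 0.0984]
tool_rot: [-0.001, 1.0, 0.008, -0.002]
wrist_force: [-0.8, -1.8, -0.6]
width: 0.0139
grip_force: 4.4
```

```bash
python3 plan.py '[(.5747,.059,.033,.9)]'
python3 - <<'E'
from obj import *
for n in('top','scene'):
    c=cap(n);P=cloud(c);H,S,V=hue(c)
    reg=(c['depth']>0)&(P[...,0]>.5)&(P[...,0]<.65)&(P[...,1]>-.02)&(P[...,1]<.14)&(P[...,2]>.06)&(P[...,2]<.125)
    y=reg&(H>22)&(H<35)&(S>90)
    print(n,reg.sum(),y.sum(),P[y].mean(0) if y.any() else None, np.percentile(P[reg][:,2],[5,50,95]).round(3) if reg.any() else None)
    save(c,'held_%s.png'%n,(170,150,330,270) if n=='scene' else (150,130,330,250),4)
E
```

```text
t 29.85 p [0.5743 0.0597 0.0984] yaw 1.0 j [ 0.19  0.61 -0.53  1.8   0.4   0.85 -2.09] w 0.0139 gf 4.4 F [-0.8 -1.8 -0.6]
(0.5747, 0.059, 0.033, 0.9) -> [0.0006, 0.0008, 0.0654] [-0.1, 0.2, 0.1]
top 0 0 None None
scene 217 16 [0.58127411 0.05812282 0.11219339] [0.081 0.096 0.122]
```

View pics/held_scene.png

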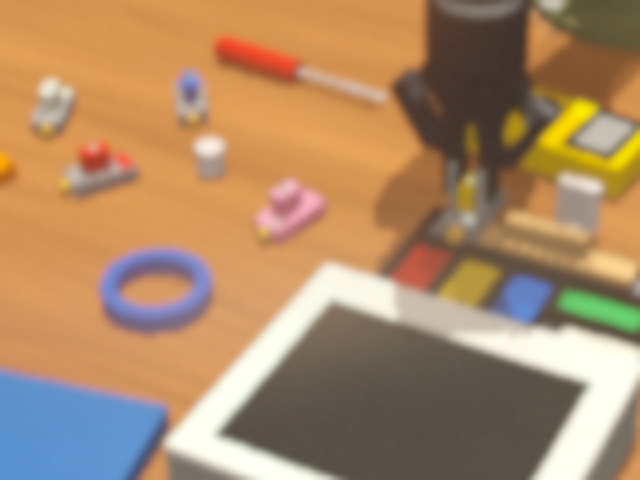

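The scene crop shows the yellow module held level in the fingers at (465,210), with the plug away from the robot. The brush lies in its front slot at (565,240). I'll lower and release it.

Call:
servo_tool([
  [0.0138,0,0.001,0.012,0,0,0],
  [0.0138,0,0.001,0.027,0,0,0],
  [0.0138,0,0.001,0.04,0,0,0],
  [0.0138,0,0.001,0.05,0,0,0],
  [0.0138,0,0.001,0.057,0,0,0],
  [0.0138,0,0.001,0.062,0,0,0],
  [0.0138,0,0.001,0.065,0,0,0],
  [0.0138,0,0.001,0.0655,0,0,0],
])

```text
time: 30.75
eef_pos: [0.5739, 0.0577, 0.0328]
tool_rot: [-0.001, 1.0, 0.008, -0.001]
wrist_force: [-0.0, 0.4, -0.9]
width: 0.0139
grip_force: 4.4
```

Call:
servo_tool([
  [0.0142,0,0,0,0,0,0],
  [0.016,0,0,0,0,0,0],
  [0.02,0,0,0,0,0,0],
  [0.028,0,0,0,0,0,0],
  [0.03,0,0,-0.01,0,0,0],
  [0.03,0,0,-0.04,0,0,0],
  [0.03,0,0,-0.08,0,0,0],
  [0.045,0,0,-0.11,0,0,0],
])

```text
time: 31.55
eef_pos: [0.5745, 0.0578, 0.1458]
tool_rot: [-0.001, 1.0, 0.008, -0.001]
wrist_force: [-0.6, -0.7, 0.7]
width: 0.043
grip_force: 0.0
```

```bash
python3 plan.py '[(.5752,-.3064,.12,-31)]'
```

```text
t 31.55 p [0.5745 0.0578 0.1458] yaw 0.9 j [ 0.22  0.56 -0.57  1.74  0.36  0.94 -2.05] w 0.043 gf 0.0 F [-0.6 -0.7  0.7]
(0.5752, -0.3064, 0.12, -31) -> [-0.0049, 0.3642, 0.025] [-0.1, 0.1, 31.9]
```

Now red. I'll move above it and measure everything again.

Call:
servo_tool([
  [0.045,0,0.04,0,0,0,4],
  [0.045,-0.001,0.09,0,0,0,8],
  [0.045,-0.002,0.14,0,0,0,12],
  [0.045,-0.003,0.19,0,0,0,18],
  [0.045,-0.004,0.24,0,0,0,24],
  [0.045,-0.005,0.29,0.01,0,0,30],
  [0.045,-0.005,0.34,0.02,0,0,31.9],
  [0.045,-0.005,0.364,0.025,0,0,31.9],
])

```text
time: 32.35
eef_pos: [0.573, -0.3123, 0.1172]
tool_rot: [0.001, 0.963, -0.271, -0.002]
wrist_force: [0.2, 0.0, -0.2]
width: 0.0453
grip_force: 0.0
```

```bash
cat > inslot.py <<'E'
from obj import *
import sys
def run():
  for n in('top','scene'):
    c=cap(n);P=cloud(c);m=((c['depth']>0)&(P[...,0]>.46)&(P[...,0]<.64)&(P[...,1]>-.02)&(P[...,1]<.23)&(P[...,2]>.034)&(P[...,2]<.075)).astype(np.uint8)
    k,l,st,ce=cv2.connectedComponentsWithStats(m,connectivity=4)
    for i in range(1,k):
        if st[i,4]<10: continue
        q=P[l==i]; r=cv2.minAreaRect((q[:,:2]*1e4).astype(np.float32)); print(n,st[i,4],'mean',q.mean(0).round(4),'z95',np.percentile(q[:,2],95).round(4),'rect',np.round(np.array(r[0])/1e4,4),np.round(np.array(r[1])/10),round(r[2]),np.median(c['color'][l==i],0))
run()
E
python3 inslot.py; python3 mods.py; python3 plan.py '[(.5752,-.3064,.020,-31)]'
```

```text
top 56 mean [0.5718 0.0581 0.0481] z95 0.055 rect [0.5725 0.0585] [14. 26.] 89 [249.  244.  146.5]
top 139 mean [0.5109 0.1001 0.0491] z95 0.0546 rect [0.513  0.0998] [17. 69.] 1 [252. 222. 155.]
scene 133 mean [0.5171 0.1015 0.0437] z95 0.0499 rect [0.5149 0.1001] [71. 18.] 90 [182. 143.  95.]
scene 47 mean [0.5789 0.0593 0.0442] z95 0.0502 rect [0.5768 0.0584] [27. 15.] 1 [195. 167.  73.]
top rect [0.6545 0.3906] [68. 23.] top [0.6556 0.3932 0.0576] pca 58.4 rectang 61.7 rgb [240. 243. 238.]
top rect [ 0.5722 -0.3059] [30. 67.] top [ 0.5735 -0.3067  0.0369] pca -32.7 rectang -31.0 rgb [157. 104.  97.]
top rect [ 0.5495 -0.1216] [30. 70.] top [ 0.5497 -0.1215  0.0372] pca -11.5 rectang -11.5 rgb [251. 211. 227.]
top rect [ 0.4281 -0.3029] [69. 31.] top [ 0.4281 -0.3016  0.0371] pca 37.8 rectang 37.4 rgb [160. 161. 182.]
scene rect [ 0.5365 -0.5132] [67. 30.] top [ 0.5371 -0.5128  0.0346] pca 62.7 rectang 54.6 rgb [217. 151. 155.]
scene rect [ 0.4307 -0.303 ] [76. 29.] top [ 0.4324 -0.3019  0.0354] pca 37.3 rectang 38.3 rgb [162. 138. 134.]
scene rect [ 0.5091 -0.4109] [70. 30.] top [ 0.5122 -0.4086  0.0347] pca 11.9 rectang 24.9 rgb [180. 162. 145.]
scene rect [ 0.6297 -0.4019] [30. 70.] top [ 0.6311 -0.4022  0.0339] pca -24.7 rectang -24.6 rgb [209.5 130.   26.5]
scene rect [ 0.5774 -0.3056] [32. 69.] top [ 0.5787 -0.3067  0.0344] pca -35.4 rectang -32.2 rgb [157. 103.  88.]
scene rect [ 0.5533 -0.1221] [32. 74.] top [ 0.5548 -0.1213  0.0348] pca -19.1 rectang -11.6 rgb [212.5 145.  148. ]
t 32.55 p [ 0.5744 -0.3067  0.1176] yaw -31.1 j [ 0.68  0.67 -0.39  1.57  0.29  0.97 -1.92] w 0.0449 gf 0.0 F [-0.1  0.5  0.1]
(0.5752, -0.3064, 0.02, -31) -> [0.0009, -0.0006, 0.0976] [-0.0, 0.2, -0.1]
```

Call:
servo_tool([
  [0.045,0.001,-0.001,0.02,0,0,0],
  [0.045,0.001,-0.001,0.045,0,0.2,0],
  [0.045,0.001,-0.001,0.065,0,0.2,0],
  [0.045,0.001,-0.001,0.08,0,0.2,0],
  [0.045,0.001,-0.001,0.09,0,0.2,0],
  [0.045,0.001,-0.001,0.0975,0,0.2,0],
  [0.045,0.001,-0.001,0.0975,0,0.2,0],
  [0.045,0.001,-0.001,0.0975,0,0.2,0],
])

```text
time: 33.35
eef_pos: [0.5761, -0.3061, 0.0204]
tool_rot: [0.0, 0.964, -0.267, 0.0]
wrist_force: [0.0, -1.0, 0.2]
width: 0.0446
grip_force: 0.0
```

Call:
servo_tool([
  [0.03,0,0,0,0,0,0],
  [0.025,0,0,0,0,0,0],
  [0.021,0,0,0,0,0,0],
  [0.018,0,0,0,0,0,0],
  [0.016,0,0,0,0,0,0],
  [0.015,0,0,0,0,0,0],
  [0.0143,0,0,0,0,0,0],
  [0.0139,0,0,0,0,0,0],
])

```text
time: 34.15
eef_pos: [0.5757, -0.3062, 0.0198]
tool_rot: [0.0, 0.964, -0.268, 0.0]
wrist_force: [-0.7, -0.6, 0.8]
width: 0.0138
grip_force: 2.3
```

Call:
servo_tool([
  [0.0138,0,0,0,0,0,0],
  [0.0138,0,0,0,0,0,0],
  [0.0138,0,0,0,0,0,0],
  [0.0138,0,0,0,0,0,0],
  [0.0138,0,0,0,0,0,0],
  [0.0138,0,0,0,0,0,0],
  [0.0138,0,0,0,0,0,0],
  [0.0138,0,0,0,0,0,0],
])

```text
time: 34.95
eef_pos: [0.5757, -0.3061, 0.0199]
tool_rot: [0.0, 0.964, -0.268, 0.0]
wrist_force: [-0.3, -0.8, 0.8]
width: 0.0134
grip_force: 4.5
```

Call:
servo_tool([
  [0.0138,0,0,-0.004,0,0,0],
  [0.0138,0,0,-0.012,0,0,0],
  [0.0138,0,0,-0.024,0,0,0],
  [0.0138,0,0,-0.038,0,0,0],
  [0.0138,0,0,-0.054,0,0,0],
  [0.0138,0,0,-0.07,0,0,0],
  [0.0138,0,0,-0.08,0,0,0],
  [0.0138,0,0,-0.08,0,0,0],
])

```text
time: 35.75
eef_pos: [0.5768, -0.3065, 0.1023]
tool_rot: [0.0, 0.964, -0.268, 0.002]
wrist_force: [0.2, 0.5, -0.1]
width: 0.0139
grip_force: 4.4
```

```bash
python3 plan.py '[(.5747,-.15,.10,-16),(.5752,.0148,.10,0.9),(.5752,.0148,.033,.9)]'
```

```text
t 35.75 p [ 0.5768 -0.3065  0.1023] yaw -31.0 j [ 0.68  0.68 -0.39  1.59  0.3   0.93 -1.93] w 0.0139 gf 4.4 F [ 0.2  0.5 -0.1]
(0.5747, -0.15, 0.1, -16) -> [-0.0825, -0.133, 0.002] [0.0, -0.2, -15.0]
(0.5752, 0.0148, 0.1, 0.9) -> [-0.0449, -0.1586, 0.0] [0.0, 0.0, -16.9]
(0.5752, 0.0148, 0.033, 0.9) -> [0.0, 0.0, 0.067] [0.0, 0.0, 0.0]
```

Call:
servo_tool([
  [0.0138,-0.008,-0.013,0,0,0,-1],
  [0.0138,-0.02,-0.033,0,0,0,-3],
  [0.0138,-0.034,-0.055,0,0,0,-5],
  [0.0138,-0.049,-0.078,0,0,0,-8],
  [0.0138,-0.062,-0.1,0.001,0,0,-11],
  [0.0138,-0.073,-0.118,0.002,0,0,-13],
  [0.0138,-0.08,-0.129,0.002,0,-0.2,-15],
  [0.0138,-0.0825,-0.133,0.002,0,-0.2,-15],
])

```text
time: 36.55
eef_pos: [0.5737, -0.1474, 0.0978]
tool_rot: [-0.001, 0.99, -0.138, -0.002]
wrist_force: [0.3, -0.2, -1.0]
width: 0.0138
grip_force: 4.5
```

Call:
servo_tool([
  [0.0138,-0.004,-0.015,0,0,0,-1.5],
  [0.0138,-0.01,-0.037,0,0,0,-4],
  [0.0138,-0.018,-0.063,0,0,0,-7],
  [0.0138,-0.026,-0.09,0,0,0,-10],
  [0.0138,-0.034,-0.118,0,0,0,-13],
  [0.0138,-0.04,-0.14,0,0,0,-15],
  [0.0138,-0.043,-0.154,0,0,0,-17],
  [0.0138,-0.045,-0.1586,0,0,0,-17],
])

```text
time: 37.35
eef_pos: [0.5742, 0.0177, 0.0982]
tool_rot: [-0.001, 1.0, 0.011, -0.001]
wrist_force: [-0.5, -0.2, -1.6]
width: 0.0139
grip_force: 4.5
```

```bash
python3 plan.py '[(.5752,.0148,.033,.9)]'
```

```text
t 37.35 p [0.5742 0.0177 0.0982] yaw 1.2 j [ 0.27  0.61 -0.53  1.8   0.4   0.84 -2.01] w 0.0139 gf 4.5 F [-0.5 -0.2 -1.6]
(0.5752, 0.0148, 0.033, 0.9) -> [0.0011, 0.0031, 0.0652] [-0.1, 0.2, 0.3]
```

Call:
servo_tool([
  [0.0138,0.001,0.001,0.01,0,0.2,0.3],
  [0.0138,0.001,0.001,0.025,0,0.2,0.3],
  [0.0138,0.001,0.001,0.04,0,0.2,0.3],
  [0.0138,0.001,0.001,0.05,0,0.2,0.3],
  [0.0138,0.001,0.001,0.057,0,0.2,0.3],
  [0.0138,0.001,0.001,0.062,0,0.2,0.3],
  [0.0138,0.001,0.001,0.065,0,0.2,0.3],
  [0.0138,0.001,0.001,0.065,0,0.2,0.3],
])

```text
time: 38.15
eef_pos: [0.5749, 0.0143, 0.0329]
tool_rot: [-0.001, 1.0, 0.006, 0.0]
wrist_force: [0.2, -0.1, -0.4]
width: 0.014
grip_force: 4.5
```

Call:
servo_tool([
  [0.0142,0,0,0,0,0,0],
  [0.016,0,0,0,0,0,0],
  [0.02,0,0,0,0,0,0],
  [0.028,0,0,0,0,0,0],
  [0.03,0,0,-0.01,0,0,0],
  [0.03,0,0,-0.04,0,0,0],
  [0.03,0,0,-0.08,0,0,0],
  [0.045,0,0,-0.11,0,0,0],
])

```text
time: 38.95
eef_pos: [0.5752, 0.0146, 0.1458]
tool_rot: [-0.001, 1.0, 0.006, 0.001]
wrist_force: [0.8, 0.9, -0.4]
width: 0.0433
grip_force: 0.0
```

```bash
python3 plan.py '[(.5,-.15,.14,30),(.4290,-.3022,.12,38)]'
```

```text
t 38.95 p [0.5752 0.0146 0.1458] yaw 0.7 j [ 0.29  0.55 -0.56  1.75  0.35  0.94 -1.97] w 0.0433 gf 0.0 F [ 0.8  0.9 -0.4]
(0.5, -0.15, 0.14, 30) -> [-0.0772, 0.1637, 0.0054] [-0.1, -0.1, -29.3]
(0.429, -0.3022, 0.12, 38) -> [-0.1376, 0.0963, 0.02] [0.0, 0.0, -8.0]
```

Blue next.

Call:
servo_tool([
  [0.045,-0.015,0.03,0,0,0,-5],
  [0.045,-0.03,0.065,0,0,0,-10],
  [0.045,-0.045,0.1,0,0,0,-15],
  [0.045,-0.06,0.13,0.005,0,0,-20],
  [0.045,-0.077,0.164,0.005,0,0,-25],
  [0.045,-0.077,0.164,0.005,0,0,-29.3],
  [0.045,-0.077,0.164,0.005,0,0,-29.3],
  [0.045,-0.077,0.164,0.005,0,0,-29.3],
])

```text
time: 39.75
eef_pos: [0.5003, -0.15, 0.1384]
tool_rot: [-0.001, 0.966, 0.258, 0.001]
wrist_force: [-0.3, 0.1, 0.6]
width: 0.045
grip_force: 0.0
```

Call:
servo_tool([
  [0.045,-0.03,0.02,0,0,0,-2],
  [0.045,-0.06,0.04,0,0,0,-4],
  [0.045,-0.09,0.06,0.01,0,0,-6],
  [0.045,-0.115,0.08,0.015,0,0,-8],
  [0.045,-0.13,0.09,0.02,0,0,-8],
  [0.045,-0.1376,0.0963,0.02,0,0,-8],
  [0.045,-0.1376,0.0963,0.02,0,0,-8],
  [0.045,-0.1376,0.0963,0.02,0,0,-8],
])

```text
time: 40.55
eef_pos: [0.43, -0.3012, 0.1181]
tool_rot: [-0.001, 0.945, 0.326, 0.001]
wrist_force: [0.3, -0.4, 1.1]
width: 0.0452
grip_force: 0.0
```

```bash
python3 inslot.py; python3 mods.py; python3 plan.py '[(.4292,-.3022,.020,38)]'
```

```text
top 52 mean [0.5738 0.0146 0.0486] z95 0.0534 rect [0.5742 0.0152] [26. 14.] 1 [241.  120.5 116. ]
top 60 mean [0.572  0.0577 0.0475] z95 0.0545 rect [0.5719 0.0571] [27. 16.] 0 [248.  243.5 148. ]
top 140 mean [0.5109 0.1006 0.0487] z95 0.054 rect [0.5127 0.1019] [17. 72.] 1 [252. 221. 155.]
scene 129 mean [0.5165 0.1016 0.0437] z95 0.0491 rect [0.5141 0.0999] [17. 70.] 2 [180. 141.  93.]
scene 46 mean [0.5796 0.0168 0.0443] z95 0.05 rect [0.5761 0.0152] [29. 15.] 1 [197.  100.5  77. ]
scene 44 mean [0.5784 0.0592 0.0447] z95 0.0499 rect [0.5762 0.0579] [15. 28.] 88 [200.  176.5  72.5]
top rect [ 0.6265 -0.4024] [31. 70.] top [ 0.6266 -0.4021  0.037 ] pca -19.5 rectang -21.0 rgb [250.  184.5  94. ]
top rect [ 0.5497 -0.1216] [30. 69.] top [ 0.5496 -0.1214  0.0382] pca -11.6 rectang -11.5 rgb [251. 210. 227.]
top rect [ 0.5346 -0.5148] [70. 32.] top [ 0.5325 -0.5132  0.0369] pca 46.5 rectang 49.5 rgb [250. 192. 213.]
scene rect [ 0.5357 -0.5147] [67. 29.] top [ 0.5382 -0.5118  0.0348] pca 64.1 rectang 54.5 rgb [215. 150. 153.]
scene rect [ 0.4305 -0.3032] [67. 29.] top [ 0.4336 -0.3013  0.0359] pca 37.5 rectang 38.4 rgb [146. 123. 118.]
scene rect [ 0.5101 -0.4111] [68. 30.] top [ 0.5108 -0.4087  0.0345] pca 12.6 rectang 25.5 rgb [179. 160. 143.]
scene rect [ 0.6314 -0.4011] [28. 70.] top [ 0.6313 -0.402   0.0347] pca -23.5 rectang -22.2 rgb [208. 129.  28.]
scene rect [ 0.5523 -0.1204] [29. 70.] top [ 0.5539 -0.1214  0.0345] pca -18.8 rectang -13.7 rgb [213. 144. 149.]
t 40.75 p [ 0.4295 -0.3016  0.1179] yaw 38.1 j [ 1.06  0.56 -0.75  1.91  0.5   0.86 -0.86] w 0.0451 gf 0.0 F [ 0.8  0.  -0.4]
(0.4292, -0.3022, 0.02, 38) -> [-0.0008, 0.0003, 0.0979] [-0.0, -0.1, 0.1]
```

Red and yellow are both seated flat, with block tops at about 50 mm. Now I'll grasp blue.

Call:
servo_tool([
  [0.045,-0.001,0,0.02,0,0,0],
  [0.045,-0.001,0,0.045,0,0,0],
  [0.045,-0.001,0,0.065,0,0,0],
  [0.045,-0.001,0,0.08,0,0,0],
  [0.045,-0.001,0,0.09,0,0,0],
  [0.045,-0.001,0,0.0975,0,0,0],
  [0.045,-0.001,0,0.0975,0,0,0],
  [0.045,-0.001,0,0.0975,0,0,0],
])

```text
time: 41.55
eef_pos: [0.4284, -0.3032, 0.0205]
tool_rot: [-0.0, 0.946, 0.325, 0.001]
wrist_force: [0.1, -0.6, 0.3]
width: 0.0447
grip_force: 0.0
```

Call:
servo_tool([
  [0.03,0,0,0,0,0,0],
  [0.025,0,0,0,0,0,0],
  [0.021,0,0,0,0,0,0],
  [0.018,0,0,0,0,0,0],
  [0.016,0,0,0,0,0,0],
  [0.015,0,0,0,0,0,0],
  [0.0143,0,0,0,0,0,0],
  [0.0139,0,0,0,0,0,0],
])

```text
time: 42.35
eef_pos: [0.4279, -0.3032, 0.0201]
tool_rot: [-0.001, 0.946, 0.325, 0.0]
wrist_force: [-0.2, 0.5, 0.8]
width: 0.0139
grip_force: 2.3
```

Call:
servo_tool([
  [0.0138,0,0,0,0,0,0],
  [0.0138,0,0,0,0,0,0],
  [0.0138,0,0,0,0,0,0],
  [0.0138,0,0,0,0,0,0],
  [0.0138,0,0,0,0,0,0],
  [0.0138,0,0,0,0,0,0],
  [0.0138,0,0,0,0,0,0],
  [0.0138,0,0,0,0,0,0],
])

```text
time: 43.15
eef_pos: [0.4279, -0.3032, 0.0201]
tool_rot: [-0.001, 0.946, 0.325, 0.0]
wrist_force: [-1.1, 1.0, 1.1]
width: 0.014
grip_force: 4.6
```

Call:
servo_tool([
  [0.0138,0,0,-0.004,0,0,0],
  [0.0138,0,0,-0.012,0,0,0],
  [0.0138,0,0,-0.024,0,0,0],
  [0.0138,0,0,-0.038,0,0,0],
  [0.0138,0,0,-0.054,0,0,0],
  [0.0138,0,0,-0.07,0,0,0],
  [0.0138,0,0,-0.08,0,0,0],
  [0.0138,0,0,-0.08,0,0,0],
])

```text
time: 43.95
eef_pos: [0.4288, -0.3039, 0.102]
tool_rot: [0.001, 0.946, 0.325, 0.001]
wrist_force: [0.5, -0.4, 0.1]
width: 0.0139
grip_force: 4.4
```

```bash
python3 plan.py '[(.479,-.16,.10,25),(.53,-.02,.10,13),(.574,.1030,.10,0.9),(.574,.1030,.033,.9)]'
```

```text
t 43.95 p [ 0.4288 -0.3039  0.102 ] yaw 37.9 j [ 1.05  0.58 -0.73  1.93  0.53  0.82 -0.88] w 0.0139 gf 4.4 F [ 0.5 -0.4  0.1]
(0.479, -0.16, 0.1, 25) -> [0.1281, -0.0826, 0.002] [0.1, -0.1, 12.9]
(0.53, -0.02, 0.1, 13) -> [0.1054, -0.1053, 0.0] [0.0, 0.0, 12.0]
(0.574, 0.103, 0.1, 0.9) -> [0.0705, -0.1099, 0.0] [0.0, 0.0, 12.1]
(0.574, 0.103, 0.033, 0.9) -> [0.0, 0.0, 0.067] [0.0, 0.0, 0.0]
```

Call:
servo_tool([
  [0.0138,0.012,-0.008,0,0,0,1],
  [0.0138,0.03,-0.02,0,0,0,3],
  [0.0138,0.052,-0.034,0,0,0,5],
  [0.0138,0.075,-0.048,0,0,0,7],
  [0.0138,0.097,-0.062,0.001,0,0,9],
  [0.0138,0.114,-0.073,0.002,0,0,11],
  [0.0138,0.125,-0.08,0.002,0,0,13],
  [0.0138,0.128,-0.0826,0.002,0,0,13],
])

```text
time: 44.75
eef_pos: [0.4785, -0.1577, 0.0981]
tool_rot: [-0.001, 0.976, 0.217, 0.0]
wrist_force: [0.4, 0.1, -0.9]
width: 0.0138
grip_force: 4.4
```

Call:
servo_tool([
  [0.0138,0.009,-0.009,0,0,0,1],
  [0.0138,0.024,-0.024,0,0,0,3],
  [0.0138,0.042,-0.042,0,0,0,5],
  [0.0138,0.061,-0.061,0,0,0,7],
  [0.0138,0.08,-0.08,0,0,0,9],
  [0.0138,0.095,-0.095,0,0,0,11],
  [0.0138,0.103,-0.103,0,0,0,12],
  [0.0138,0.1054,-0.1053,0,0,0,12],
])

```text
time: 45.55
eef_pos: [0.5293, -0.0186, 0.0983]
tool_rot: [-0.001, 0.993, 0.114, 0.0]
wrist_force: [0.1, 0.6, -0.2]
width: 0.0139
grip_force: 4.5
```

Call:
servo_tool([
  [0.0138,0.006,-0.009,0,0,0,1],
  [0.0138,0.016,-0.024,0,0,0,3],
  [0.0138,0.028,-0.043,0,0,0,5],
  [0.0138,0.04,-0.063,0,0,0,7],
  [0.0138,0.053,-0.083,0,0,0,9],
  [0.0138,0.064,-0.1,0,0,0,11],
  [0.0138,0.069,-0.108,0,0,0,12],
  [0.0138,0.0705,-0.1095,0,0,0,12],
])

```text
time: 46.35
eef_pos: [0.5732, 0.103, 0.0984]
tool_rot: [-0.001, 1.0, 0.009, -0.0]
wrist_force: [-0.6, -0.4, -1.4]
width: 0.0137
grip_force: 4.5
```

```bash
python3 plan.py '[(.574,.1030,.033,.9)]'
```

```text
t 46.35 p [0.5732 0.103  0.0984] yaw 1.0 j [ 0.1   0.61 -0.5   1.78  0.38  0.84 -2.14] w 0.0137 gf 4.5 F [-0.6 -0.4 -1.4]
(0.574, 0.103, 0.033, 0.9) -> [0.0008, 0.0001, 0.0654] [-0.1, 0.0, 0.1]
```

Call:
servo_tool([
  [0.0138,0,-0.001,0.01,0,0,0],
  [0.0138,0,-0.001,0.025,0,0,0],
  [0.0138,0,-0.001,0.04,0,0,0],
  [0.0138,0,-0.001,0.05,0,0,0],
  [0.0138,0,-0.001,0.057,0,0,0],
  [0.0138,0,-0.001,0.062,0,0,0],
  [0.0138,0,-0.001,0.065,0,0,0],
  [0.0138,0,-0.001,0.065,0,0,0],
])

```text
time: 47.15
eef_pos: [0.5733, 0.104, 0.0335]
tool_rot: [-0.001, 1.0, 0.008, 0.0]
wrist_force: [-0.9, 0.2, -0.7]
width: 0.0141
grip_force: 4.5
```

Call:
servo_tool([
  [0.0142,0,0,0,0,0,0],
  [0.016,0,0,0,0,0,0],
  [0.02,0,0,0,0,0,0],
  [0.028,0,0,0,0,0,0],
  [0.03,0,0,-0.01,0,0,0],
  [0.03,0,0,-0.04,0,0,0],
  [0.03,0,0,-0.08,0,0,0],
  [0.045,0,0,-0.12,0,0,0],
])

```text
time: 47.95
eef_pos: [0.5728, 0.104, 0.1555]
tool_rot: [-0.001, 1.0, 0.009, -0.0]
wrist_force: [0.4, -0.4, -0.5]
width: 0.0433
grip_force: 0.0
```

```bash
python3 plan.py '[(.53,-.15,.15,60),(.5,-.32,.15,120),(.506,-.411,.12,170),(.506,-.411,.12,206)]'
```

```text
t 47.95 p [0.5728 0.104  0.1555] yaw 1.0 j [ 0.12  0.55 -0.54  1.72  0.33  0.96 -2.1 ] w 0.0433 gf 0.0 F [ 0.4 -0.4 -0.5]
(0.53, -0.15, 0.15, 60) -> [-0.0472, 0.2533, 0.0051] [-0.1, -0.0, -59.0]
(0.5, -0.32, 0.15, 120) -> [-0.1622, 0.059, 0.0] [0.0, 0.0, -60.0]
(0.506, -0.411, 0.12, 170) -> [-0.0818, -0.0403, 0.03] [0.0, 0.0, -50.0]
(0.506, -0.411, 0.12, 206) -> [0.0, 0.0, 0.0] [0.0, 0.0, -36.0]
```

```bash
python3 plan.py '[(.54,-.2,.14,14),(.5065,-.411,.12,26)]'
```

```text
t 47.95 p [0.5728 0.104  0.1555] yaw 1.0 j [ 0.12  0.55 -0.54  1.72  0.33  0.96 -2.1 ] w 0.0433 gf 0.0 F [ 0.4 -0.4 -0.5]
(0.54, -0.2, 0.14, 14) -> [-0.038, 0.3034, 0.015] [-0.1, 0.0, -13.0]
(0.5065, -0.411, 0.12, 26) -> [-0.0836, 0.1966, 0.02] [0.0, 0.0, -12.0]
```

Call:
servo_tool([
  [0.045,-0.005,0.04,0,0,0,-2],
  [0.045,-0.01,0.085,0,0,0,-4],
  [0.045,-0.016,0.13,0,0,0,-6],
  [0.045,-0.022,0.175,0,0,0,-8],
  [0.045,-0.028,0.22,0,0,0,-10],
  [0.045,-0.033,0.265,0.01,0,0,-12],
  [0.045,-0.038,0.303,0.015,0,0,-13],
  [0.045,-0.038,0.303,0.015,0,0,-13],
])

```text
time: 48.75
eef_pos: [0.5381, -0.2073, 0.1375]
tool_rot: [0.001, 0.993, 0.117, -0.001]
wrist_force: [-0.1, 0.2, 0.3]
width: 0.045
grip_force: 0.0
```

Call:
servo_tool([
  [0.045,-0.015,0.035,0,0,0,-2],
  [0.045,-0.03,0.075,0,0,0,-4],
  [0.045,-0.048,0.115,0,0,0,-6],
  [0.045,-0.065,0.155,0.01,0,0,-8],
  [0.045,-0.078,0.185,0.02,0,0,-10],
  [0.045,-0.0836,0.1966,0.02,0,0,-12],
  [0.045,-0.0836,0.1966,0.02,0,0,-12],
  [0.045,-0.0836,0.1966,0.02,0,0,-12],
])

```text
time: 49.55
eef_pos: [0.5073, -0.4093, 0.1186]
tool_rot: [-0.001, 0.974, 0.224, 0.001]
wrist_force: [-0.2, 0.4, 0.1]
width: 0.0449
grip_force: 0.0
```

```bash
python3 inslot.py; python3 mods.py; python3 plan.py '[(.5065,-.411,.020,26)]'
```

```text
top 58 mean [0.5721 0.0579 0.0479] z95 0.0551 rect [0.5752 0.0572] [16. 31.] 87 [247.5 242.5 145.5]
top 53 mean [0.5734 0.0144 0.0494] z95 0.0562 rect [0.574  0.0145] [27. 14.] 6 [239. 121. 117.]
top 52 mean [0.5727 0.1039 0.05  ] z95 0.0555 rect [0.5734 0.1044] [13. 27.] 90 [121.5 156.5 226. ]
top 138 mean [0.5111 0.1001 0.0491] z95 0.0559 rect [0.5115 0.0985] [17. 69.] 2 [251.  220.  154.5]
scene 127 mean [0.5169 0.1015 0.0441] z95 0.0498 rect [0.513  0.1008] [18. 68.] 1 [183. 144.  95.]
scene 44 mean [0.5791 0.0167 0.0442] z95 0.0498 rect [0.5755 0.0154] [14. 29.] 87 [196.5  99.   76. ]
scene 48 mean [0.5793 0.0595 0.0443] z95 0.0505 rect [0.5761 0.0594] [15. 27.] 79 [192.  165.5  73.5]
scene 47 mean [0.578  0.1058 0.0444] z95 0.0497 rect [0.5758 0.1042] [28. 15.] 0 [114. 119. 158.]
top rect [ 0.6272 -0.4028] [31. 73.] top [ 0.6259 -0.4014  0.0369] pca -18.9 rectang -21.5 rgb [234. 129.  70.]
top rect [ 0.5497 -0.1216] [30. 69.] top [ 0.5499 -0.1216  0.0381] pca -11.9 rectang -11.5 rgb [251. 209. 226.]
scene rect [ 0.5368 -0.5125] [67. 30.] top [ 0.5386 -0.5113  0.0352] pca 63.1 rectang 55.1 rgb [215. 150. 153.]
scene rect [ 0.5083 -0.4117] [61. 31.] top [ 0.5107 -0.4092  0.034 ] pca 13.9 rectang 26.2 rgb [159. 144. 128.]
scene rect [ 0.6296 -0.4022] [31. 69.] top [ 0.6314 -0.4021  0.0343] pca -24.0 rectang -16.5 rgb [193. 110.  27.]
scene rect [ 0.5531 -0.1205] [30. 70.] top [ 0.5536 -0.1212  0.0345] pca -20.8 rectang -14.4 rgb [212. 144. 147.]
t 49.75 p [ 0.5076 -0.409   0.1187] yaw 26.1 j [ 1.    0.71 -0.63  1.57  0.46  1.02 -0.88] w 0.0451 gf 0.0 F [-0.6  0.  -0.2]
(0.5065, -0.411, 0.02, 26) -> [-0.002, 0.0014, 0.0987] [-0.0, -0.1, 0.1]
```

Call:
servo_tool([
  [0.045,-0.002,0.001,0.02,0,0,0],
  [0.045,-0.002,0.001,0.045,0,0,0],
  [0.045,-0.002,0.001,0.065,0,0,0],
  [0.045,-0.002,0.001,0.08,0,0,0],
  [0.045,-0.002,0.001,0.09,0,0,0],
  [0.045,-0.002,0.001,0.0983,0,0,0],
  [0.045,-0.002,0.001,0.0983,0,0,0],
  [0.045,-0.002,0.001,0.0983,0,0,0],
])

```text
time: 50.55
eef_pos: [0.5058, -0.4123, 0.0202]
tool_rot: [-0.0, 0.974, 0.225, 0.001]
wrist_force: [-0.1, -0.9, 0.6]
width: 0.045
grip_force: 0.0
```

Call:
servo_tool([
  [0.03,0,0,0,0,0,0],
  [0.025,0,0,0,0,0,0],
  [0.021,0,0,0,0,0,0],
  [0.018,0,0,0,0,0,0],
  [0.016,0,0,0,0,0,0],
  [0.015,0,0,0,0,0,0],
  [0.0143,0,0,0,0,0,0],
  [0.0139,0,0,0,0,0,0],
])

```text
time: 51.35
eef_pos: [0.5054, -0.4123, 0.0197]
tool_rot: [-0.001, 0.974, 0.225, 0.0]
wrist_force: [-0.1, 2.3, -0.3]
width: 0.0141
grip_force: 2.3
```

Call:
servo_tool([
  [0.0138,0,0,0,0,0,0],
  [0.0138,0,0,0,0,0,0],
  [0.0138,0,0,0,0,0,0],
  [0.0138,0,0,0,0,0,0],
  [0.0138,0,0,0,0,0,0],
  [0.0138,0,0,0,0,0,0],
  [0.0138,0,0,0,0,0,0],
  [0.0138,0,0,0,0,0,0],
])

```text
time: 52.15
eef_pos: [0.5054, -0.4123, 0.0197]
tool_rot: [-0.001, 0.974, 0.225, 0.0]
wrist_force: [0.1, -0.3, 0.7]
width: 0.0141
grip_force: 4.6
```

Call:
servo_tool([
  [0.0138,0,0,-0.004,0,0,0],
  [0.0138,0,0,-0.012,0,0,0],
  [0.0138,0,0,-0.022,0,0,0],
  [0.0138,0,0,-0.032,0,0,0],
  [0.0138,0,0,-0.042,0,0,0],
  [0.0138,0,0,-0.05,0,0,0],
  [0.0138,0,0,-0.05,0,0,0],
  [0.0138,0,0,-0.05,0,0,0],
])

```text
time: 52.95
eef_pos: [0.5053, -0.4124, 0.0698]
tool_rot: [-0.0, 0.974, 0.225, 0.0]
wrist_force: [-0.4, 0.4, -0.6]
width: 0.0138
grip_force: 4.5
```

```bash
python3 plan.py '[(.465,-.35,.07,-15),(.43,-.30,.07,-52),(.43,-.30,.0205,-52)]'
```

```text
t 52.95 p [ 0.5053 -0.4124  0.0698] yaw 26.0 j [ 0.99  0.76 -0.6   1.61  0.51  0.93 -0.91] w 0.0138 gf 4.5 F [-0.4  0.4 -0.6]
(0.465, -0.35, 0.07, -15) -> [-0.0089, -0.0737, -0.0002] [-0.1, -0.0, 41.0]
(0.43, -0.3, 0.07, -52) -> [-0.0467, -0.0392, 0.0] [0.0, 0.0, 37.0]
(0.43, -0.3, 0.0205, -52) -> [0.0, 0.0, 0.0495] [0.0, 0.0, 0.0]
```

Call:
servo_tool([
  [0.0138,-0.001,-0.006,0,0,0,3],
  [0.0138,-0.002,-0.016,0,0,0,8],
  [0.0138,-0.004,-0.028,0,0,0,14],
  [0.0138,-0.005,-0.041,0,0,0,21],
  [0.0138,-0.006,-0.054,0,0,0,28],
  [0.0138,-0.008,-0.065,0,0,0,35],
  [0.0138,-0.009,-0.072,0,0,0,39],
  [0.0138,-0.009,-0.074,0,0,0,41],
])

```text
time: 53.75
eef_pos: [0.4642, -0.3488, 0.0693]
tool_rot: [-0.001, 0.991, -0.132, -0.001]
wrist_force: [0.4, 0.1, -1.0]
width: 0.0139
grip_force: 4.5
```

Call:
servo_tool([
  [0.0138,-0.004,-0.004,0,0,0,3],
  [0.0138,-0.01,-0.009,0,0,0,8],
  [0.0138,-0.018,-0.015,0,0,0,14],
  [0.0138,-0.026,-0.022,0,0,0,20],
  [0.0138,-0.035,-0.029,0,0,0,26],
  [0.0138,-0.042,-0.035,0,0,0,32],
  [0.0138,-0.046,-0.038,0,0,0,36],
  [0.0138,-0.0467,-0.039,0,0,0,37],
])

```text
time: 54.55
eef_pos: [0.4297, -0.2996, 0.0696]
tool_rot: [-0.001, 0.899, -0.439, -0.0]
wrist_force: [-0.5, 0.4, 0.5]
width: 0.0136
grip_force: 4.5
```

```bash
python3 plan.py '[(.43,-.30,.0205,-52)]'
```

```text
t 54.55 p [ 0.4297 -0.2996  0.0696] yaw -52.1 j [ 0.71  0.55 -0.22  1.97  0.19  0.64 -2.11] w 0.0136 gf 4.5 F [-0.5  0.4  0.5]
(0.43, -0.3, 0.0205, -52) -> [0.0006, 0.0, 0.0491] [-0.0, 0.1, -0.1]
```

Call:
servo_tool([
  [0.0138,0,0,0.01,0,0,0],
  [0.0138,0,0,0.022,0,0,0],
  [0.0138,0,0,0.032,0,0,0],
  [0.0138,0,0,0.04,0,0,0],
  [0.0138,0,0,0.045,0,0,0],
  [0.0138,0,0,0.048,0,0,0],
  [0.0138,0,0,0.0493,0,0,0],
  [0.0138,0,0,0.0493,0,0,0],
])

```text
time: 55.35
eef_pos: [0.43, -0.2999, 0.0205]
tool_rot: [-0.001, 0.899, -0.439, -0.0]
wrist_force: [0.0, 0.3, -0.4]
width: 0.0141
grip_force: 4.5
```

Call:
servo_tool([
  [0.0142,0,0,0,0,0,0],
  [0.016,0,0,0,0,0,0],
  [0.02,0,0,0,0,0,0],
  [0.028,0,0,0,0,0,0],
  [0.04,0,0,-0.01,0,0,0],
  [0.045,0,0,-0.04,0,0,0],
  [0.045,0,0,-0.08,0,0,0],
  [0.045,0,0,-0.1,0,0,0],
])

```text
time: 56.15
eef_pos: [0.4308, -0.3005, 0.1239]
tool_rot: [-0.001, 0.899, -0.439, 0.002]
wrist_force: [0.4, -0.2, 0.6]
width: 0.0452
grip_force: 0.0
```

Call:
servo_tool([
  [0.045,0,0,0,0,0,-7.5],
  [0.045,0,0,0,0,0,-15],
  [0.045,0,0,0,0,0,-22.5],
  [0.045,0,0,0,0,0,-30],
  [0.045,0,0,0,0,0,-37.5],
  [0.045,0,0,0,0,0,-45],
  [0.045,0,0,0,0,0,-52.5],
  [0.045,0,0,0,0,0,-60],
])

```text
time: 56.95
eef_pos: [0.4297, -0.3002, 0.1212]
tool_rot: [-0.0, 0.997, 0.072, 0.0]
wrist_force: [-0.7, 0.4, -0.1]
width: 0.045
grip_force: 0.0
```

Call:
servo_tool([
  [0.045,0,0,0,0,0,-7.5],
  [0.045,0,0,0,0,0,-15],
  [0.045,0,0,0,0,0,-22.5],
  [0.045,0,0,0,0,0,-30],
  [0.045,0,0,0,0,0,-37.5],
  [0.045,0,0,0,0,0,-45],
  [0.045,0,0,0,0,0,-52.5],
  [0.045,0,0,0,0,0,-60],
])

```text
time: 57.75
eef_pos: [0.4296, -0.3003, 0.1212]
tool_rot: [-0.0, 0.828, 0.561, 0.0]
wrist_force: [0.1, 0.9, 0.4]
width: 0.0449
grip_force: 0.0
```

Call:
servo_tool([
  [0.045,0,0,0,0,0,-7.5],
  [0.045,0,0,0,0,0,-15],
  [0.045,0,0,0,0,0,-22.5],
  [0.045,0,0,0,0,0,-30],
  [0.045,0,0,0,0,0,-37.5],
  [0.045,0,0,0,0,0,-45],
  [0.045,0,0,0,0,0,-52.5],
  [0.045,0,0,0,0,0,-60],
])

```text
time: 58.55
eef_pos: [0.4295, -0.3005, 0.1212]
tool_rot: [-0.0, 0.436, 0.9, -0.0]
wrist_force: [0.2, 0.6, -0.8]
width: 0.0449
grip_force: 0.0
```

```bash
python3 mods.py; python3 plan.py '[(.43,-.30,.020,128)]'
```

```text
top rect [ 0.6271 -0.4021] [31. 70.] top [ 0.6261 -0.4013  0.0369] pca -18.2 rectang -19.6 rgb [250. 183.  93.]
top rect [ 0.5493 -0.1216] [30. 69.] top [ 0.5498 -0.1214  0.0375] pca -11.9 rectang -11.5 rgb [251. 209. 226.]
top rect [ 0.5327 -0.5167] [66. 35.] top [ 0.5326 -0.5128  0.0377] pca 50.1 rectang 55.7 rgb [249. 191. 211.]
scene rect [ 0.5367 -0.5127] [69. 30.] top [ 0.5382 -0.5117  0.0349] pca 66.1 rectang 54.8 rgb [215. 150. 153.]
scene rect [ 0.4327 -0.2971] [36. 69.] top [ 0.4348 -0.2969  0.0348] pca -55.8 rectang -55.3 rgb [154. 133. 110.]
scene rect [ 0.629 -0.401] [31. 70.] top [ 0.631  -0.4014  0.0346] pca -23.1 rectang -23.8 rgb [208. 129.  25.]
scene rect [ 0.555  -0.1201] [30. 74.] top [ 0.5541 -0.1212  0.0343] pca -18.6 rectang -14.2 rgb [211.  144.  146.5]
t 58.65 p [ 0.4295 -0.3004  0.1208] yaw 128.0 j [ 1.25  0.7  -1.13  1.91  0.74  1.03  0.45] w 0.0451 gf 0.0 F [0.  0.1 1.4]
(0.43, -0.3, 0.02, 128) -> [-0.0, 0.0006, 0.1008] [0.0, -0.0, 0.0]
```

Call:
servo_tool([
  [0.045,0,0,0.02,0,0,0],
  [0.045,0,0,0.045,0,0,0],
  [0.045,0,0,0.065,0,0,0],
  [0.045,0,0,0.08,0,0,0],
  [0.045,0,0,0.09,0,0,0],
  [0.045,0,0,0.1,0,0,0],
  [0.045,0,0,0.1005,0,0,0],
  [0.045,0,0,0.1005,0,0,0],
])

```text
time: 59.45
eef_pos: [0.4301, -0.2999, 0.0202]
tool_rot: [0.0, 0.439, 0.899, 0.001]
wrist_force: [-0.0, -0.6, -0.6]
width: 0.0452
grip_force: 0.0
```

Call:
servo_tool([
  [0.03,0,0,0,0,0,0],
  [0.025,0,0,0,0,0,0],
  [0.021,0,0,0,0,0,0],
  [0.018,0,0,0,0,0,0],
  [0.016,0,0,0,0,0,0],
  [0.015,0,0,0,0,0,0],
  [0.0143,0,0,0,0,0,0],
  [0.0139,0,0,0,0,0,0],
])

```text
time: 60.25
eef_pos: [0.4299, -0.2999, 0.02]
tool_rot: [-0.0, 0.439, 0.899, 0.001]
wrist_force: [0.6, -0.3, -0.3]
width: 0.014
grip_force: 2.3
```

Call:
servo_tool([
  [0.0138,0,0,0,0,0,0],
  [0.0138,0,0,0,0,0,0],
  [0.0138,0,0,0,0,0,0],
  [0.0138,0,0,0,0,0,0],
  [0.0138,0,0,0,0,0,0],
  [0.0138,0,0,0,0,0,0],
  [0.0138,0,0,0,0,0,0],
  [0.0138,0,0,0,0,0,0],
])

```text
time: 61.05
eef_pos: [0.4299, -0.2999, 0.02]
tool_rot: [-0.0, 0.439, 0.899, 0.001]
wrist_force: [-0.6, 1.0, 1.4]
width: 0.0144
grip_force: 4.6
```

Call:
servo_tool([
  [0.0138,0,0,-0.004,0,0,0],
  [0.0138,0,0,-0.012,0,0,0],
  [0.0138,0,0,-0.024,0,0,0],
  [0.0138,0,0,-0.038,0,0,0],
  [0.0138,0,0,-0.054,0,0,0],
  [0.0138,0,0,-0.07,0,0,0],
  [0.0138,0,0,-0.08,0,0,0],
  [0.0138,0,0,-0.08,0,0,0],
])

```text
time: 61.85
eef_pos: [0.4306, -0.3003, 0.1017]
tool_rot: [0.001, 0.439, 0.899, 0.0]
wrist_force: [0.4, 0.7, -0.6]
width: 0.0142
grip_force: 4.4
```

```bash
python3 plan.py '[(.47,-.15,.12,115),(.54,.02,.12,103),(.595,.168,.12,91),(.595,.168,.033,91)]'
```

```text
t 61.85 p [ 0.4306 -0.3003  0.1017] yaw 127.9 j [ 1.23  0.72 -1.1   1.93  0.78  1.    0.43] w 0.0142 gf 4.4 F [ 0.4  0.7 -0.6]
(0.47, -0.15, 0.12, 115) -> [0.0943, 0.1235, -0.0182] [0.1, 0.1, 12.9]
(0.54, 0.02, 0.12, 103) -> [0.1245, 0.1353, 0.0] [0.0, 0.0, 12.0]
(0.595, 0.168, 0.12, 91) -> [0.1318, 0.0869, 0.0] [0.0, 0.0, 12.0]
(0.595, 0.168, 0.033, 91) -> [0.0, 0.0, 0.087] [0.0, 0.0, 0.0]
```

Call:
servo_tool([
  [0.0138,0.008,0.01,-0.005,0,0,1],
  [0.0138,0.022,0.029,-0.01,0,0,3],
  [0.0138,0.038,0.05,-0.015,0,0,5],
  [0.0138,0.055,0.072,-0.018,0,0,7],
  [0.0138,0.071,0.093,-0.018,0,0,9],
  [0.0138,0.084,0.11,-0.018,0,0,11],
  [0.0138,0.092,0.12,-0.018,0,0,13],
  [0.0138,0.0943,0.1235,-0.018,0,0,13],
])

```text
time: 62.65
eef_pos: [0.4693, -0.1481, 0.1181]
tool_rot: [-0.0, 0.537, 0.844, 0.001]
wrist_force: [-0.7, -0.1, -0.9]
width: 0.014
grip_force: 4.5
```

Call:
servo_tool([
  [0.0138,0.01,0.011,0,0,0,1],
  [0.0138,0.028,0.031,0,0,0,3],
  [0.0138,0.05,0.054,0,0,0,5],
  [0.0138,0.073,0.079,0,0,0,7],
  [0.0138,0.095,0.103,0,0,0,9],
  [0.0138,0.112,0.122,0,0,0,11],
  [0.0138,0.122,0.133,0,0,0,12],
  [0.0138,0.1245,0.1353,0,0,0,12],
])

```text
time: 63.45
eef_pos: [0.5397, 0.0217, 0.1182]
tool_rot: [-0.001, 0.622, 0.783, 0.001]
wrist_force: [0.3, -0.3, -0.1]
width: 0.0136
grip_force: 4.5
```

Call:
servo_tool([
  [0.0138,0.01,0.007,0,0,0,1],
  [0.0138,0.03,0.02,0,0,0,3],
  [0.0138,0.053,0.035,0,0,0,5],
  [0.0138,0.077,0.051,0,0,0,7],
  [0.0138,0.1,0.066,0,0,0,9],
  [0.0138,0.118,0.078,0,0,0,11],
  [0.0138,0.129,0.085,0,0,0,12],
  [0.0138,0.131,0.087,0,0,0,12],
])

```text
time: 64.25
eef_pos: [0.5947, 0.1678, 0.1183]
tool_rot: [-0.001, 0.701, 0.714, 0.0]
wrist_force: [0.1, -0.1, -0.8]
width: 0.014
grip_force: 4.5
```

```bash
python3 plan.py '[(.595,.168,.033,91)]'
python3 - <<'E'
from h import *
c=cap('scene'); save(c,'held2.png',(230,130,390,250),4); print(proj(c,(.595,.168,.1)))
E
```

```text
t 64.25 p [0.5947 0.1678 0.1183] yaw 91.0 j [ 0.17  0.72 -0.84  1.66  0.6   1.04 -0.85] w 0.014 gf 4.5 F [ 0.1 -0.1 -0.8]
(0.595, 0.168, 0.033, 91) -> [0.0, 0.0003, 0.0853] [-0.0, -0.1, 0.0]
(np.float64(318.5099528213277), np.float64(212.8306632414335))
```

View pics/held2.png

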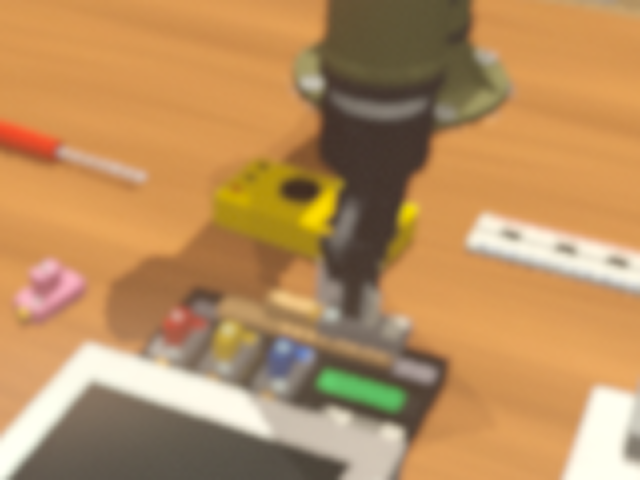

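In the crop the white module hangs level above the tray, at about (365,330). Red (180,335), yellow (232,350) and blue (288,365) are in their slots with plugs to the stripe. I'll lower the white one.

Call:
servo_tool([
  [0.0138,0,0,0.02,0,0,0],
  [0.0138,0,0,0.04,0,0,0],
  [0.0138,0,0,0.057,0,0,0],
  [0.0138,0,0,0.069,0,0,0],
  [0.0138,0,0,0.077,0,0,0],
  [0.0138,0,0,0.082,0,0,0],
  [0.0138,0,0,0.085,0,0,0],
  [0.0138,0,0,0.0853,0,0,0],
])

```text
time: 65.1
eef_pos: [0.5948, 0.1677, 0.0334]
tool_rot: [-0.0, 0.701, 0.713, 0.001]
wrist_force: [-0.9, 0.4, -0.8]
width: 0.0137
grip_force: 4.5
```

Call:
servo_tool([
  [0.0142,0,0,0,0,0,0],
  [0.016,0,0,0,0,0,0],
  [0.02,0,0,0,0,0,0],
  [0.028,0,0,0,0,0,0],
  [0.03,0,0,-0.01,0,0,0],
  [0.03,0,0,-0.04,0,0,0],
  [0.03,0,0,-0.08,0,0,0],
  [0.045,0,0,-0.12,0,0,0],
])

```text
time: 65.9
eef_pos: [0.5943, 0.1676, 0.1552]
tool_rot: [-0.001, 0.701, 0.713, 0.0]
wrist_force: [1.2, 0.2, 0.3]
width: 0.0431
grip_force: 0.0
```

```bash
python3 plan.py '[(.36,-.05,.2,40),(.36,-.15,.2,1)]'
```

```text
t 65.9 p [0.5943 0.1676 0.1552] yaw 91.0 j [ 0.18  0.68 -0.87  1.62  0.56  1.11 -0.81] w 0.0431 gf 0.0 F [1.2 0.2 0.3]
(0.36, -0.05, 0.2, 40) -> [-0.2134, -0.238, -0.0451] [-0.1, -0.1, 51.0]
(0.36, -0.15, 0.2, 1) -> [-0.0643, 0.0766, 0.0] [0.0, 0.0, 39.0]
```

Call:
servo_tool([
  [0.06,-0.04,-0.019,-0.02,0,0,7],
  [0.06,-0.08,-0.038,-0.04,0,0,14],
  [0.06,-0.12,-0.057,-0.045,0,0,21],
  [0.06,-0.16,-0.076,-0.045,0,0,28],
  [0.06,-0.2,-0.095,-0.045,0,0,35],
  [0.06,-0.24,-0.115,-0.045,0,0,42],
  [0.06,-0.28,-0.134,-0.045,0,0,49],
  [0.06,-0.315,-0.149,-0.045,0,0,55],
])

```text
time: 66.7
eef_pos: [0.4497, -0.1519, 0.1987]
tool_rot: [-0.0, 0.952, 0.306, 0.0]
wrist_force: [0.7, -0.6, -0.3]
width: 0.0598
grip_force: 0.0
```

```bash
python3 inslot.py; python3 look.py final1 | grep -E 'tab'; python3 plan.py '[(.444,.1015,.15,.9),(.444,.1015,.026,.9)]'
```

```text
top 55 mean [0.5951 0.1682 0.0487] z95 0.0542 rect [0.5958 0.1691] [25. 14.] 90 [248. 248. 244.]
top 52 mean [0.5737 0.0146 0.0492] z95 0.0553 rect [0.574  0.0154] [14. 26.] 89 [240.5 119.  115.5]
top 59 mean [0.5732 0.1038 0.0466] z95 0.0534 rect [0.5749 0.103 ] [30. 17.] 3 [119. 151. 224.]
top 58 mean [0.572  0.0581 0.0475] z95 0.0545 rect [0.5727 0.0588] [18. 25.] 80 [248.  242.5 150.5]
top 141 mean [0.5106 0.1007 0.0489] z95 0.0542 rect [0.5103 0.0996] [68. 16.] 88 [252. 219. 153.]
scene 126 mean [0.5167 0.1014 0.0439] z95 0.0503 rect [0.5143 0.1002] [70. 16.] 90 [183.5 146.5  96. ]
scene 44 mean [0.5787 0.0165 0.0444] z95 0.0499 rect [0.5765 0.015 ] [30. 14.] 0 [200.  100.5  78. ]
scene 47 mean [0.5793 0.0592 0.0441] z95 0.0497 rect [0.5755 0.058 ] [26. 15.] 6 [195. 169.  74.]
scene 47 mean [0.5787 0.1058 0.0447] z95 0.0508 rect [0.5759 0.1046] [29. 14.] 3 [116. 121. 162.]
scene 57 mean [0.6006 0.1701 0.0448] z95 0.05 rect [0.5984 0.1694] [15. 24.] 5 [185. 178. 156.]
top tab 71 [0.4436 0.1015 0.0507] 0.0587
scene tab 103 [0.4405 0.1002 0.041 ] 0.0546
t 66.9 p [ 0.4509 -0.1505  0.1986] yaw 35.9 j [ 0.79  0.37 -0.71  1.93  0.29  0.95 -1.  ] w 0.06 gf 0.0 F [0.4 0.4 0.1]
(0.444, 0.1015, 0.15, 0.9) -> [0.1421, -0.2082, 0.0488] [-0.0, -0.1, 35.0]
(0.444, 0.1015, 0.026, 0.9) -> [0.0, 0.0, 0.124] [0.0, 0.0, 0.0]
```

View pics/final1.png

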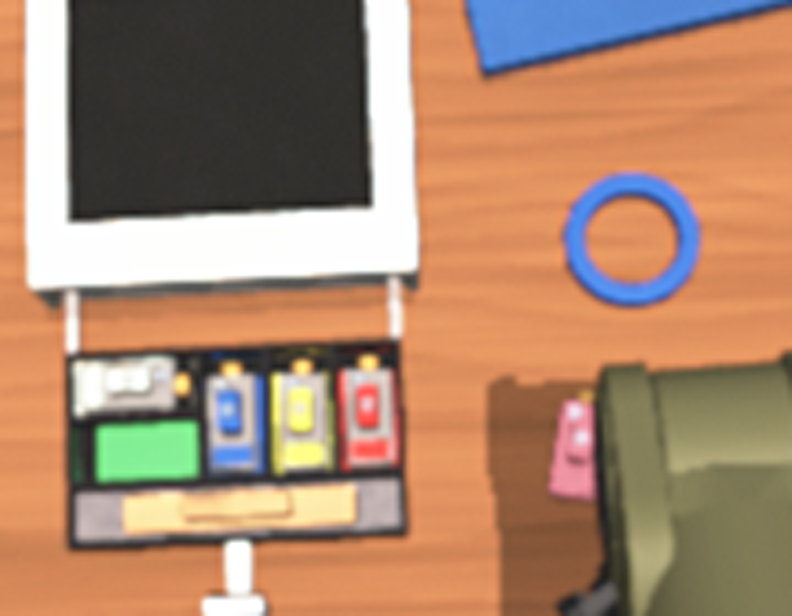

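All four modules and the brush sit correctly in final1.png:
- White (125,382): plug to the right, at the stripe.
- Blue, yellow and red: plugs at the top, at the stripe.
- Brush (240,508): in the front slot.

Next I'll push the tray in.

Call:
servo_tool([
  [0.06,0.02,-0.03,0,0,0,5],
  [0.06,0.04,-0.06,0,0,0,10],
  [0.06,0.07,-0.1,0.01,0,0,16],
  [0.06,0.095,-0.14,0.02,0,0,22],
  [0.06,0.12,-0.175,0.035,0,0,28],
  [0.06,0.135,-0.2,0.045,0,0,34],
  [0.06,0.142,-0.208,0.049,0,0,35],
  [0.06,0.142,-0.208,0.049,0,0,35],
])

```text
time: 67.7
eef_pos: [0.4432, 0.1058, 0.1493]
tool_rot: [-0.002, 1.0, 0.012, 0.0]
wrist_force: [0.0, 0.1, -0.3]
width: 0.0602
grip_force: 0.0
```

```bash
python3 plan.py '[(.444,.1015,.026,.9)]'
```

```text
t 67.7 p [0.4432 0.1058 0.1493] yaw 1.4 j [ 0.13  0.38 -0.57  2.04  0.28  0.79 -2.15] w 0.0602 gf 0.0 F [ 0.   0.1 -0.3]
(0.444, 0.1015, 0.026, 0.9) -> [0.0007, 0.0047, 0.1232] [-0.2, -0.0, 0.5]
```

Call:
servo_tool([
  [0.06,0.001,0.002,0.02,0,0,0.5],
  [0.06,0.001,0.002,0.05,0,0,0.5],
  [0.06,0.001,0.002,0.08,0,0,0.5],
  [0.06,0.001,0.002,0.1,0,0,0.5],
  [0.06,0.001,0.002,0.115,0,0,0.5],
  [0.06,0.001,0.002,0.123,0,0,0.5],
  [0.06,0.001,0.002,0.123,0,0,0.5],
  [0.06,0.001,0.002,0.123,0,0,0.5],
])

```text
time: 68.5
eef_pos: [0.4453, 0.1, 0.0268]
tool_rot: [-0.001, 1.0, 0.004, 0.001]
wrist_force: [0.2, 0.3, 0.8]
width: 0.0599
grip_force: 0.0
```

Call:
servo_tool([
  [0.045,0,0,0,0,0,0],
  [0.04,0,0,0,0,0,0],
  [0.037,0,0,0,0,0,0],
  [0.0355,0,0,0,0,0,0],
  [0.0355,0,0,0,0,0,0],
  [0.0355,0,0,0,0,0,0],
  [0.0355,0,0,0,0,0,0],
  [0.0355,0,0,0,0,0,0],
], squeeze=20)

```text
time: 69.3
eef_pos: [0.4457, 0.1014, 0.027]
tool_rot: [-0.002, 1.0, 0.005, 0.001]
wrist_force: [0.3, 3.8, 5.3]
width: 0.0355
grip_force: 12.8
```

Gentle push, smooth start so nothing slides in the tray.

Call:
servo_tool([
  [0.0352,0.003,0,0,0,0,0],
  [0.0352,0.009,0,0,0,0,0],
  [0.0352,0.018,0,0,0,0,0],
  [0.0352,0.03,0,0,0,0,0],
  [0.0352,0.042,0,0,0,0,0],
  [0.0352,0.054,0,0,0,0,0],
  [0.0352,0.066,0,0,0,0,0],
  [0.0352,0.078,0,0,0,0,0],
])

```text
time: 70.1
eef_pos: [0.5234, 0.1026, 0.0271]
tool_rot: [-0.002, 1.0, 0.005, 0.001]
wrist_force: [-3.4, 5.9, 6.1]
width: 0.0359
grip_force: 19.4
```

Call:
servo_tool([
  [0.0352,0.012,0,0,0,0,0],
  [0.0352,0.024,0,0,0,0,0],
  [0.0352,0.036,0,0,0,0,0],
  [0.0352,0.048,0,0,0,0,0],
  [0.0352,0.058,0,0,0,0,0],
  [0.0352,0.067,0,0,0,0,0],
  [0.0352,0.073,0,0,0,0,0],
  [0.0352,0.076,0,0,0,0,0],
])

```text
time: 70.9
eef_pos: [0.5995, 0.1037, 0.0272]
tool_rot: [-0.002, 1.0, 0.005, 0.001]
wrist_force: [-1.7, 5.5, 5.0]
width: 0.0355
grip_force: 20.1
```

Call:
servo_tool([
  [0.0352,0.002,0,0,0,0,0],
  [0.0352,0.004,0,0,0,0,0],
  [0.0352,0.006,0,0,0,0,0],
  [0.0352,0.008,0,0,0,0,0],
  [0.0352,0.01,0,0,0,0,0],
  [0.0352,0.012,0,0,0,0,0],
  [0.0352,0.012,0,0,0,0,0],
  [0.0352,0.012,0,0,0,0,0],
])

```text
time: 71.7
eef_pos: [0.6103, 0.1039, 0.0272]
tool_rot: [-0.002, 1.0, 0.005, 0.0]
wrist_force: [-2.1, 5.3, 6.2]
width: 0.0355
grip_force: 20.2
```

Call:
servo_tool([
  [0.0352,0.0005,0,0,0,0,0],
  [0.0352,0.001,0,0,0,0,0],
  [0.0352,0.0015,0,0,0,0,0],
  [0.0352,0.002,0,0,0,0,0],
  [0.0352,0.0025,0,0,0,0,0],
  [0.0352,0.003,0,0,0,0,0],
  [0.0352,0.003,0,0,0,0,0],
  [0.0352,0.003,0,0,0,0,0],
])

```text
time: 72.5
eef_pos: [0.6104, 0.1038, 0.0271]
tool_rot: [-0.001, 1.0, 0.005, -0.002]
wrist_force: [-12.0, 4.4, 12.4]
width: 0.0359
grip_force: 21.0
```

At the stop. Relax the push, release, lift straight up and back off.

Call:
servo_tool([
  [0.0352,-0.001,0,0,0,0,0],
  [0.0352,-0.002,0,0,0,0,0],
  [0.0358,-0.002,0,0,0,0,0],
  [0.037,-0.002,0,0,0,0,0],
  [0.045,-0.002,0,0,0,0,0],
  [0.06,-0.002,0,0,0,0,0],
  [0.06,-0.002,0,-0.01,0,0,0],
  [0.06,-0.002,0,-0.04,0,0,0],
])

```text
time: 73.3
eef_pos: [0.6102, 0.1, 0.0646]
tool_rot: [0.0, 1.0, 0.004, -0.002]
wrist_force: [0.1, 0.3, 0.2]
width: 0.0601
grip_force: 0.0
```

Call:
servo_tool([
  [0.06,0,0,-0.04,0,0,0],
  [0.06,0,0,-0.09,0,0,0],
  [0.06,-0.02,0,-0.14,0,0,0],
  [0.06,-0.06,0,-0.18,0,0,0],
  [0.06,-0.1,0,-0.2,0,0,0],
  [0.06,-0.14,0,-0.2,0,0,0],
  [0.06,-0.15,0,-0.2,0,0,0],
  [0.06,-0.15,0,-0.2,0,0,0],
])

```text
time: 74.1
eef_pos: [0.4607, 0.0993, 0.2674]
tool_rot: [0.0, 1.0, 0.004, 0.001]
wrist_force: [-0.3, -0.2, 0.3]
width: 0.0594
grip_force: 0.0
```

```bash
python3 plan.py
python3 - <<'E'
from obj import *
for n in('top','scene'):
    c=cap(n);P=cloud(c); save(c,'end_%s.png'%n,s=1.5)
    m=(c['depth']>0)&(P[...,2]>.03)&(P[...,2]<.062)&(P[...,0]>.58)&(P[...,0]<.635)&(P[...,1]>.06)&(P[...,1]<.15)
    print(n,'tab',m.sum(),P[m].mean(0).round(4) if m.any() else '')
    H,S,V=hue(c); b=((H<8)|(H>172))&(S>130)&(P[...,2]>.12)&(P[...,2]<.2)&(P[...,1]>.3)&(P[...,1]<.48)
    v,u=np.nonzero(b); print('ball',len(u),atz(c,u.mean(),v.mean(),.152).round(4) if len(u) else '')
P,ms=comps(cap('top'),box=(.45,.72,-.3,-.1),amin=40)
for m in ms: print(P[m].mean(0).round(4),m.sum())
E
```

```text
t 74.1 p [0.4607 0.0993 0.2674] yaw 0.5 j [ 0.21  0.27 -0.62  1.82  0.18  1.1  -2.03] w 0.0594 gf 0.0 F [-0.3 -0.2  0.3]
top tab 73 [0.6103 0.1036 0.0507]
ball 51 [0.5952 0.3853 0.152 ]
scene tab 91 [0.6166 0.1052 0.0454]
ball 60 [0.5938 0.3863 0.152 ]
[ 0.6801 -0.162   0.0174] 332
[ 0.5461 -0.1208  0.0205] 229
[ 0.5085 -0.226   0.0269] 73
```

View pics/end_scene.png

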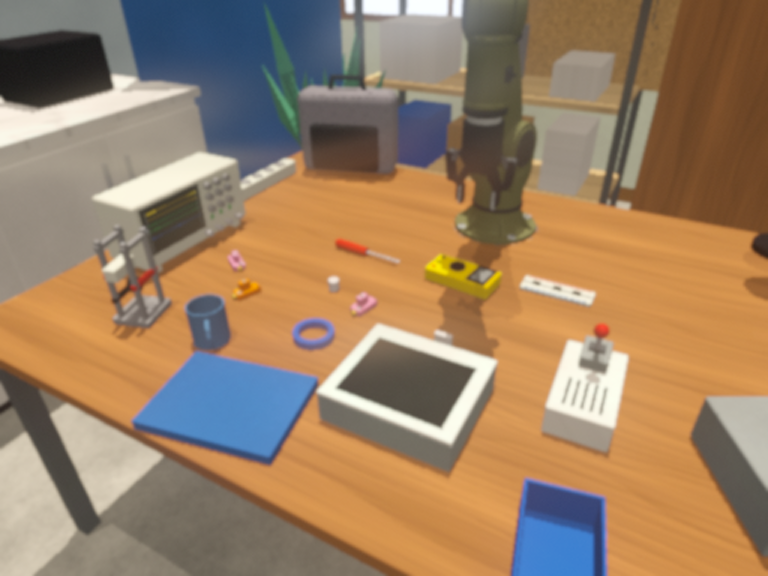

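The scene picture shows only the orange and the two pink look-alikes left on the bench at (246,290), (236,260) and (362,303). The tray is in, the switch leans away, and the tape and pot haven't moved. Handing in.

```bash
python3 -c "
from plant import env
print(env.finish_job())"
```

```text
the job is handed in; nothing more can be done
None
```

The job is handed in: I switched the supply off, put the red, yellow, blue and white modules and the brush in their compartments, and pushed the tray fully back in. There was no green module on the bench, and the tape, pot and look-alikes stayed where they were.

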